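# Clear the strip-down bench: scrap through the flap, spindles into the holder

### The job

The strip-down is finished, so clear the bench: one at a time, set each small scrap cast housing lengthwise on the scrap hopper's narrow ledge and push it in through the sprung flap, so that it drops inside and the flap swings shut behind it. Take each spindle from the sloped rack and stand it in a holder tube of its own, round end at the bottom and square end up. There are two or three of each; leave everything else on the bench where it is.

Things in the scene. Friction and masses are not known exactly. Their poses are not given: they have to be found in the camera images.
- hopper: Grey steel scrap hopper with a clear lid, fixed, closed all round but for its flap: 370 mm long (x), 220 wide (y), 216 tall. Origin on the bench straight under the middle of the flap; +x points into the hopper, the way to push. Just inside the flap a slippery chute slopes down at 25 degrees: a housing pushed till its middle is 10 to 30 mm past the flap tips and slides in by itself
- ledge_end (a point): top of the outer end of the hopper's loading ledge, at x = -170 mm of the hopper, 130 mm above the bench. The ledge is level, 50 mm wide and 170 mm long, runs along the hopper's x to the flap at x = 0, stands on one leg and is open at both sides and at this end. Its top is bare steel, its last 35 mm before the flap slippery white plastic
- opening (a point): middle of the lower edge of the opening, at the hopper's x = 0, level with the ledge. The opening is 90 mm wide and 68 mm high; the wall above it adds 14 mm and the lid 4 mm, so the hopper's top is 86 mm above the ledge
- flap (a joint): the hopper's sprung flap, a plate 84 mm wide and 62 mm tall, hinged along its top edge 67 mm above the ledge; angle in rad, 0 = shut (hanging upright), grows to 1.45 as it swings into the hopper. The housing itself pushes it open against a light spring (under 1 N at its lower edge) that shuts it again
- rack: Plywood rack, fixed, 210 mm wide (y), with three grooves at y = -75, 0 and 75 mm. Spindles lie in them sloping 60 degrees from level, foot low at the rack's +x side, upper end leaning to its -x. A groove supports the lower 100 mm; the upper 75 mm stands free. Origin on the bench; the feet rest at x = 30 mm, 25 mm above the bench
- holder: Holder, fixed: three upright square aluminium tubes, open at the top, in a row along its y, 60 mm apart, on a base plate 60 x 190 mm; rims 90 mm above the bench, holes 34 x 34 mm, 79 mm deep. Origin on the bench under the middle
- tube_a (a point): middle of the inner floor of the holder's tube at y = -60 mm, 11 mm above the bench, 79 mm below the rim
- tube_b (a point): middle of the inner floor of the holder's tube at y = 0 mm, 11 mm above the bench, 79 mm below the rim
- tube_c (a point): middle of the inner floor of the holder's tube at y = 60 mm, 11 mm above the bench, 79 mm below the rim
- housing_a: small scrap cast aluminium housing, a closed box 105 (x) x 54 (y) x 40 (z) mm, 0.3 to 0.6 kg; origin at its centre; lies flat on the bench, its dark round window up; may be absent
- housing_b: small scrap cast aluminium housing, a closed box 105 (x) x 54 (y) x 40 (z) mm, 0.3 to 0.6 kg; origin at its centre; lies flat on the bench, its dark round window up; may be absent
- housing_c: small scrap cast aluminium housing, a closed box 105 (x) x 54 (y) x 40 (z) mm, 0.3 to 0.6 kg; origin at its centre; lies flat on the bench, its dark round window up; may be absent
- spindle_a: steel spindle, 175 mm long, 0.3 kg: a round shaft 24 mm across and 150 mm long, then a square end 14 x 14 x 25 mm. Origin at the middle of the round end's face (the foot), z axis along the spindle towards the square end; starts in a groove of the rack, round end low; may be absent
- spindle_b: steel spindle, 175 mm long, 0.3 kg: a round shaft 24 mm across and 150 mm long, then a square end 14 x 14 x 25 mm. Origin at the middle of the round end's face (the foot), z axis along the spindle towards the square end; starts in a groove of the rack, round end low; may be absent
- spindle_c: steel spindle, 175 mm long, 0.3 kg: a round shaft 24 mm across and 150 mm long, then a square end 14 x 14 x 25 mm. Origin at the middle of the round end's face (the foot), z axis along the spindle towards the square end; starts in a groove of the rack, round end low; may be absent
- tin: bystander, to be left alone: steel tin, 72 mm across, 100 mm tall
- collar: bystander, to be left alone: dark steel ring, 68 mm across, 26 mm tall, lying flat
- screwdriver: bystander, to be left alone: screwdriver, 200 mm long, lying
- carton: bystander, to be left alone: cardboard carton 130 x 160 x 90 mm

How it is judged:
By the outcome, as a careful person would: the job done as asked, in the order asked, and still so for the second after the job is handed in, with the robot touching nothing.
Of housing_a, housing_b, housing_c only 2 to 3 are there at a start; the rules pass over those that are not, and their reading is None.
Of spindle_a, spindle_b, spindle_c only 2 to 3 are there at a start; the rules pass over those that are not, and their reading is None.
At some moment in a run one of housing_a, housing_b, housing_c may be knocked a few centimetres aside while the robot is not near it.
It also fails if it takes over 210 s, if anything falls off the work surface, if the arm or the gripper's body presses on something with over 40 N, if the wrist force passes 120 N, or if a joint passes its speed limit or range.

### The arm

A 6-joint arm with a two-finger parallel gripper is mounted at the origin on the work surface. World frame = base frame: x ahead of the robot, y to its left, z up, the work surface at z = 0. Lengths are in m, angles in rad, forces in N, time in s.
With the tool pointing down it reaches from about 0.35 to 0.975 m from the base axis. Payload 4.9 kg.
Tool frame: the origin (TCP) lies midway between the tips of the shut fingers; the grasp point (between the pads) lies 19 mm behind it; x points along the fingers, z is the direction in which the jaws open and shut, and the axes are right-handed (so a half turn about x gives the same grasp; the last joint's range is limited). The gripper opens to 85 mm and grips with 20 to 120 N. Pads are 22 mm wide; open, the fingers measure 114 mm over their backs; the gripper's body (76 mm by 85 mm) begins 54 mm behind the grasp point. The pads swing forward as they close: fully open they stand 13 mm farther back than shut.
Start: joints at [1.204, 0.053, 1.613, -0, 1.476, -0.119], TCP at [0.153, 0.606, 0.231] pointing down, gripper open.
Joint ranges: [-3.01, 3.01], [-1.01, 2.22], [0.06, 2.58], [-1.02, 4.17], [0.09, 2.62], [-3.14, 3.14]. Speed limits (rad/s): [2.57, 2.57, 3.14, 3.14, 3.14, 3.14].

### API

Orientations are given as a unit quaternion [w, x, y, z].
In Python, from plant import state, cams, workorder, nets gives the robot as it stands.
- The arm moves only by the tool play_rows, never from a script. Its argument "motion" is a list of rows, each a list of 3 entries, a list of its own where there are three numbers: the closure, from -1 (fully open) to 1 (shut), then the shift along the world's x, y, z in m, then the turn about the world's z in rad. A call has 1 to 5 rows; each row is the pose to reach, as a shift and turn from the pose commanded when the call began; what a row does not reach only later rows make up. A row lasts 1/10 s, in which the tool goes at most 50 mm and 8.59 degrees, less where a joint would pass 70% of its speed; a pose out of reach is approached as far as the arm can. A call with a gripper value outside its range is refused whole. The fingers move at their own pace and stop on an object; the grip force is fixed at half the most. Time passes only in rows, so rows that repeat a pose let the fingers close. It gives the time, the measured TCP pose, the force and the opening at its end, in the units of the state.
- state(): the state, without advancing time (a new reading comes with each control period).
- cams.grab_frame(name): name is "scene" or "top"; returns (picture, depth): 384x512x3 uint8, red, green, blue; 384x512 float32, m along the optical axis (not along the pixel's ray), 0 where there is no reading.
- cams.camera_info(name): a dict with "K" (3x3 intrinsics, pixels), "k1" (the pictures are not rectified: a ray, as slopes to the right and down, at radius r is drawn at 1 + k1 r^2 times it, then the intrinsics apply), "rvec" (rotation vector, rad) and "tvec" (3), from world to camera coordinates, as OpenCV has them. Camera axes: x right, y down, z forward; pixel columns grow to the right and rows downward; lengths in m; the calibration is good to about 2 mm. A picture is of the moment at which its call begins. camera_info takes no time and is no camera call.
- workorder.job_done(): hands the job in, once; it reports no verdict.
Trained networks look in the newest picture that a camera, given by its name, has taken for a name from the list of things; names that differ only in an ending like _2 or _b are one class to them, and where a whole thing is asked for, a point or a joint stands for the part that bears it (a point fixed in the world has none). Each returns a list of dicts, best first, with "score" (0 to 1); they miss things now and then, are a little off and sometimes report something else, mostly with a low value. They report only what shows in the picture. A call takes as long as a camera call.
- nets.recognise(camera, target): "at" ([x, y, z] in m, in world coordinates, good to about 4 mm: the middle of the surface that is visible of it).
- nets.landmark_of(camera, target): "at" ([x, y, z] in m, in world coordinates, good to about 4 mm: a listed point, or the origin of a listed thing).
The state is a dict: "time": time; "joint_pos": joint angles; "joint_vel": joint speeds; "joint_efforts": joint torques, N m; "tool_pos": TCP position; "tool_rot": TCP orientation; "contact_force": force on the tool from outside, world axes, zero at the start; "ft_torque": the same for the moment, N m; "gripper_width": opening from 0.0 (shut) to 1.0 (fully open).
Only numpy, scipy, OpenCV 4.12 (cv2) and the standard library are available. Lean on these libraries where they do the work, as an engineer would, in place of code of your own. Each camera call takes 0.05 s, during which the arm holds its last target.

## Working session

There is one attempt and no reset: what is moved stays moved. The work goes in short steps, Python scripts to look and compute and a tool call to move; the robot and the scene stay as the last step left them, time stands still between calls to the robot, and variables do not carry over. Pictures are saved under pics/ and viewed, and the job is handed in when it is done.

Besides the shell and the picture viewer there is one more tool, called after "Emit:" in YAML: its name, and indented under it one key for each argument. play_rows: Moves the arm, as the interface text tells. Its arguments: {"type":"object","properties":{"motion":{"type":"array","items":{"type":"array"}}},"required":["motion"]}

```bash
ls; mkdir -p pics; python3 - <<'E'
from plant import state,cams,nets
import cv2,numpy as np
print(state())
for c in ["scene","top"]:
    p,d=cams.grab_frame(c); cv2.imwrite(f"pics/{c}0.png",p[:,:,::-1]); np.save(f"pics/{c}0.npy",d)
    i=cams.camera_info(c); print(c,i)
    for t in ["housing_a","spindle_a","hopper","rack","holder","tin","collar","screwdriver","carton"]:
        print(c,t,[(np.round(r["at"],3).tolist(),round(r["score"],2)) for r in nets.recognise(c,t)])
    for t in ["ledge_end","opening","tube_a","tube_b","tube_c","spindle_a","housing_a","hopper","rack","holder"]:
        print(c,"LM",t,[(np.round(r["at"],3).tolist(),round(r["score"],2)) for r in nets.landmark_of(c,t)])
E
```

```text
pics
{'time': 0.0, 'joint_pos': array([ 1.20402416e+00,  5.34247361e-02,  1.61429904e+00, -3.10903940e-05,
        1.47599927e+00, -1.18975335e-01]), 'joint_vel': array([ 0.00017961, -0.0003393 ,  0.00166696,  0.00095949, -0.00019116,
        0.00395431]), 'joint_efforts': array([ 3.70554540e-05, -3.93698466e+01, -3.70163906e+01, -2.08922388e-04,
        7.23955629e-03,  3.35818413e-05]), 'tool_pos': array([0.15305973, 0.60532214, 0.23001793]), 'tool_rot': array([ 0.55731767, -0.4347752 ,  0.55859648,  0.4339787 ]), 'contact_force': array([-0.04086003,  0.19006831,  0.63996034]), 'ft_torque': array([ 0.00131342, -0.05808145, -0.04954475]), 'gripper_width': 1.0007383367893514}
scene {'K': array([[475.91977877,   0.        , 254.02048871],
       [  0.        , 475.91977877, 184.93355136],
       [  0.        ,   0.        ,   1.        ]]), 'k1': 0.009295373360829244, 'rvec': array([ 1.7527701 ,  2.04454868, -0.6166619 ]), 'tvec': array([-0.03276679, -0.41972594,  1.69561045])}
scene housing_a [([0.471, 0.168, 0.04], 0.78), ([0.539, -0.007, 0.04], 0.66), ([0.473, -0.276, 0.17], 0.2)]

[... 2511 characters left out ...]
 0.85), ([0.662, 0.093, 0.012], 0.82), ([0.66, 0.156, 0.014], 0.6)]
top LM tube_b [([0.658, 0.035, 0.009], 0.85), ([0.662, 0.093, 0.012], 0.82), ([0.66, 0.156, 0.014], 0.6)]
top LM tube_c [([0.658, 0.035, 0.009], 0.85), ([0.662, 0.093, 0.012], 0.82), ([0.66, 0.156, 0.014], 0.6)]
top LM spindle_a [([0.604, 0.337, 0.023], 0.79), ([0.774, -0.178, -0.006], 0.75), ([0.572, 0.401, 0.027], 0.74), ([0.633, 0.269, 0.026], 0.5), ([0.387, 0.549, -0.0], 0.47)]
top LM housing_a [([0.524, -0.014, 0.02], 0.82), ([0.462, 0.163, 0.017], 0.68), ([0.801, -0.01, 0.002], 0.22)]
top LM hopper [([0.474, -0.272, -0.0], 0.78)]
top LM rack [([0.571, 0.325, 0.001], 0.96)]
top LM holder [([0.659, 0.089, -0.004], 0.79)]
```

View pics/scene0.png

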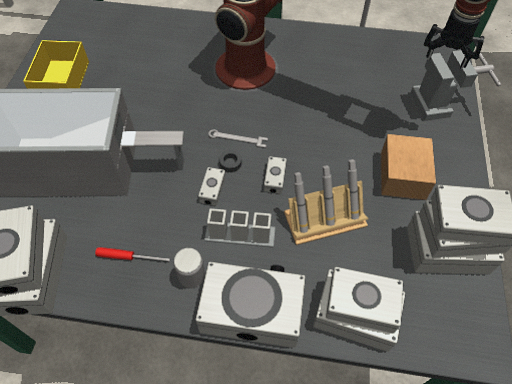

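View pics/top0.png

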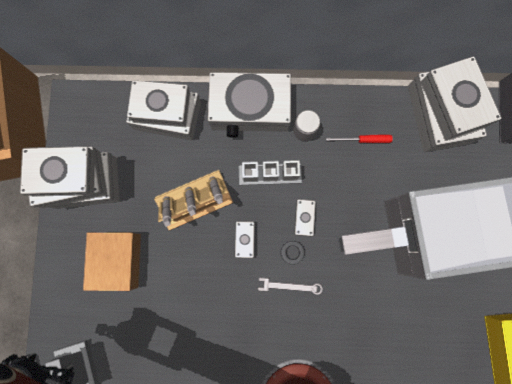

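The scene picture shows two small housings at (275,174) and (211,184), three spindles in the rack at about (325,200), the holder at (240,225), the hopper at the left with its ledge at (155,145). The top picture agrees: housings at (245,240) and (306,217).

```bash
cat > h.py <<'E'
import numpy as np,cv2
from plant import state,cams,nets
from scipy.spatial.transform import Rotation as R
def cloud(c,d):
    i=cams.camera_info(c);K=i["K"];v,u=np.mgrid[0:384,0:512]
    pts=np.stack([u,v],-1).reshape(-1,1,2).astype(float)
    n=cv2.undistortPoints(pts,K,np.array([i["k1"],0,0,0.])).reshape(384,512,2)
    P=np.dstack([n*d[...,None],d]); Rm=cv2.Rodrigues(i["rvec"])[0]
    W=(P-i["tvec"])@Rm; W[d<=0]=np.nan; return W
def jaw():
    q=state()["tool_rot"];M=R.from_quat(np.r_[q[1:],q[0]]).as_matrix()
    return M
def rect(W,sel):
    p=W[sel][:,:2].astype(np.float32); (c,s,a)=cv2.minAreaRect(p*1000); 
    b=cv2.boxPoints((c,s,a)); e=[b[1]-b[0],b[2]-b[1]]; L=max(e,key=np.linalg.norm)
    m=np.median(W[sel],0)
    return np.round(c,1),np.round(s,1),round(np.degrees(np.arctan2(L[1],L[0]))%180,1),len(p),np.round(m,4)
E
python3 - <<'E'
from h import *
M=jaw(); print("toolx",M[:,0].round(3),"jaw",M[:,2].round(3),np.degrees(np.arctan2(M[1,2],M[0,2])))
for c in ["top","scene"]:
    W=cloud(c,np.load(f"pics/{c}0.npy"))
    x,y,z=W[...,0],W[...,1],W[...,2]
    print(c,"bench",np.nanmedian(z[(abs(x-.6)<.05)&(abs(y+.1)<.05)]))
    for n,(cx,cy,zz,r) in dict(h1=(.458,.164,.04,.075),h2=(.524,-.012,.04,.075)).items():
        print(n,rect(W,(np.hypot(x-cx,y-cy)<r)&(abs(z-zz)<.012)))
    s=(abs(x-.46)<.08)&(y<-.09)&(y>-.27)&(abs(z-.13)<.01); print("ledge",rect(W,s))
    s=(abs(x-.5)<.25)&(y<-.2)&(abs(z-.216)<.012); print("hoptop",rect(W,s))
    s=(abs(x-.66)<.06)&(abs(y-.095)<.12)&(abs(z-.09)<.012); print("holder rim",rect(W,s))
    ux=np.array([.91,.41]);o=np.array([.574,.323])
    s=(abs(x-.57)<.2)&(abs(y-.32)<.2)&(z>.1)&(z<.3); print("spindles up",s.sum())
E
```

```text
toolx [-0. -0. -1.] jaw [ 0.245  0.969 -0.   ] 75.80119357627439
top bench 0.0010674020602600713
h1 (array([455.1, 164.5]), array([102.3,  53.3]), np.float32(1.4), 666, array([0.4556, 0.1646, 0.0409]))
h2 (array([523.5, -11.9]), array([ 54.5, 105.6]), np.float32(176.6), 662, array([ 0.5219, -0.0107,  0.041 ]))
ledge (array([ 479.8, -187.2]), array([ 93.2, 173.6]), np.float32(99.6), 1189, array([ 0.4588, -0.1899,  0.1312]))
hoptop (array([ 494.2, -404.6]), array([220.9, 269.7]), np.float32(99.2), 8659, array([ 0.4948, -0.3906,  0.2176]))
holder rim (array([656.7,  92.8]), array([ 45.3, 162.7]), np.float32(92.9), 359, array([0.6564, 0.0877, 0.0895]))
spindles up 640
scene bench -0.0005567024151561738
h1 (array([458. , 168.1]), array([111.1,  54.2]), np.float32(0.4), 562, array([0.4653, 0.1687, 0.0393]))
h2 (array([518.8,  -7.8]), array([ 55.8, 125. ]), np.float32(177.3), 603, array([ 0.5319, -0.0075,  0.039 ]))
ledge (array([ 474.3, -188.6]), array([ 89.8, 176.7]), np.float32(104.6), 914, array([ 0.4654, -0.1903,  0.1287]))
hoptop (array([ 504.2, -435.7]), array([227.7, 335.4]), np.float32(100.2), 7460, array([ 0.506 , -0.4193,  0.2149]))
holder rim (array([660.4,  96.1]), array([ 49.8, 164. ]), np.float32(92.4), 504, array([0.6627, 0.0938, 0.0877]))
spindles up 1054
```

```bash
python3 - <<'E'
from h import *
for c in ["top","scene"]:
    W=cloud(c,np.load(f"pics/{c}0.npy"));x,y,z=W[...,0],W[...,1],W[...,2]
    for y0 in np.arange(-.255,-.10,.02):
        s=(abs(y-y0)<.007)&(abs(x-.46)<.07)&(abs(z-.13)<.008)
        if s.sum(): print(c,round(y0,3),s.sum(),"x",np.nanpercentile(x[s],[1,50,99]).round(4),"z",np.nanmedian(z[s]).round(4))
    s=(abs(x-.45)<.05)&(abs(z-.13)<.008); print("ymax",np.nanpercentile(y[s&(y<-.08)],[98,99.5,100]))
    s=(abs(x-.66)<.06)&(abs(y-.095)<.12)&(abs(z-.09)<.01);print("rim ranges",np.nanpercentile(x[s],[1,50,99]),np.nanpercentile(y[s],[1,50,99]))
    # spindles: axis in rack frame
    o=np.array([.574,.323]);a=np.radians(24.5);X=np.array([np.cos(a),np.sin(a)]);Y=np.array([-X[1],X[0]])
    q=np.dstack([(W[...,:2]-o)@X,(W[...,:2]-o)@Y,z])
    for z0 in np.arange(.03,.2,.02):
        s=(abs(z-z0)<.005)&(abs(q[...,0])<.1)&(abs(q[...,1])<.11)
        for yy in(-.075,0,.075):
            t=s&(abs(q[...,1]-yy)<.03)
            if t.sum(): print(c,round(z0,3),yy,t.sum(),np.nanpercentile(q[...,0][t],[5,50,95]).round(3),np.nanpercentile(q[...,1][t],[2,50,98]).round(3))
for c,s in (("top",2),):
    im=cv2.imread(f"pics/{c}0.png")[150:250,130:320];cv2.imwrite("pics/crop_top0.png",cv2.resize(im,None,fx=4,fy=4,interpolation=2))
im=cv2.imread(f"pics/scene0.png")[150:250,270:380];cv2.imwrite("pics/crop_sc0.png",cv2.resize(im,None,fx=5,fy=5,interpolation=2))
E
```

```text
top -0.255 95 x [0.4449 0.4692 0.4935] z 0.1308
top -0.235 98 x [0.4417 0.466  0.4903] z 0.1317
top -0.215 98 x [0.4387 0.4627 0.4872] z 0.1313
top -0.195 96 x [0.4355 0.4598 0.484 ] z 0.131
top -0.175 97 x [0.4322 0.4564 0.4808] z 0.1314
top -0.155 96 x [0.4291 0.4534 0.4778] z 0.1311
top -0.135 101 x [0.4261 0.4501 0.4746] z 0.1313
top -0.115 95 x [0.4204 0.4471 0.4713] z 0.1314
ymax [-0.10876692 -0.10427022 -0.10162275]
rim ranges [0.63157454 0.6570516  0.68141894] [0.01262586 0.08744729 0.17387478]
top 0.03 -0.075 106 [0.01  0.037 0.046] [-0.102 -0.071 -0.045]
top 0.03 0 109 [-0.04   0.036  0.045] [-0.028 -0.008  0.029]
top 0.03 0.075 105 [0.012 0.037 0.045] [0.047 0.069 0.103]
top 0.05 -0.075 30 [-0.023  0.017  0.029] [-0.099 -0.07  -0.048]
top 0.05 0 32 [-0.041  0.004  0.028] [-0.028 -0.007  0.029]
top 0.05 0.075 31 [-0.041  0.016  0.029] [0.047 0.065 0.094]
top 0.07 -0.075 39 [-0.039 -0.01   0.016] [-0.103 -0.061 -0.046]
top 0.07 0 43 [-0.04  -0.011  0.018] [-0.029 -0.008  0.029]
top 0.07 0.075 42 [-0.041 -0.002  0.017] [0.046 0.064 0.094]
top 0.09 -0.075 29 [-0.024 -0.007  0.
[... 2237 characters left out ...]
scene 0.11 0 59 [-0.028 -0.009 -0.002] [-0.022 -0.003  0.021]
scene 0.11 0.075 52 [-0.028 -0.01  -0.001] [0.055 0.071 0.095]
scene 0.13 -0.075 31 [-0.025 -0.018 -0.013] [-0.086 -0.076 -0.064]
scene 0.13 0 33 [-0.029 -0.02  -0.013] [-0.008 -0.001  0.012]
scene 0.13 0.075 34 [-0.033 -0.019 -0.014] [0.064 0.071 0.086]
scene 0.15 -0.075 38 [-0.044 -0.031 -0.026] [-0.085 -0.078 -0.065]
scene 0.15 0 41 [-0.044 -0.03  -0.024] [-0.008 -0.001  0.013]
scene 0.15 0.075 42 [-0.044 -0.031 -0.025] [0.063 0.07  0.083]
scene 0.17 -0.075 29 [-0.06  -0.046 -0.041] [-0.081 -0.076 -0.067]
scene 0.17 0 34 [-0.06  -0.047 -0.041] [-0.004  0.002  0.009]
scene 0.17 0.075 29 [-0.061 -0.047 -0.04 ] [0.068 0.074 0.082]
```

View pics/crop_sc0.png

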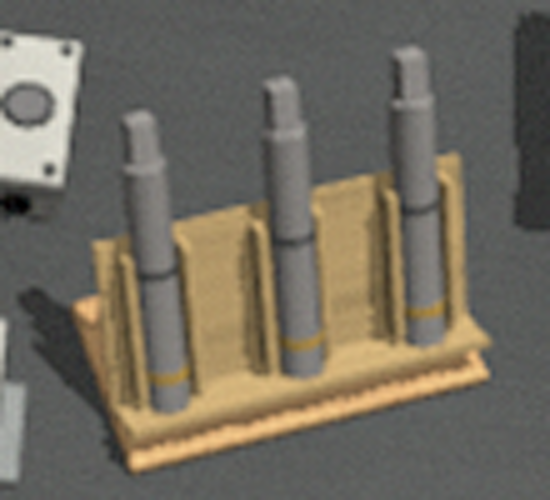

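Emit:
play_rows:
  motion:
    - [-1,[0.304,-0.44,0],0.265]
    - [-1,[0.304,-0.44,0],0.265]
    - [-1,[0.304,-0.44,0],0.265]
    - [-1,[0.304,-0.44,0],0.265]
    - [-1,[0.304,-0.44,0],0.265]

```text
time: 2.5
tool_pos: [0.2961, 0.3986, 0.2315]
tool_rot: [-0.496, 0.504, -0.495, -0.504]
contact_force: [1.0, 0.5, 0.3]
gripper_width: 0.999
```

Emit:
play_rows:
  motion:
    - [-1,[0.161,-0.234,0],0]
    - [-1,[0.161,-0.234,0],0]
    - [-1,[0.161,-0.234,0],0]
    - [-1,[0.161,-0.234,0],0]
    - [-1,[0.161,-0.234,0],0]

```text
time: 3.0
tool_pos: [0.4379, 0.1924, 0.2317]
tool_rot: [-0.496, 0.504, -0.495, -0.504]
contact_force: [1.2, 1.2, 0.8]
gripper_width: 1.0
```

Emit:
play_rows:
  motion:
    - [-1,[0,0,-0.05],0]
    - [-1,[0,0,-0.1],0]
    - [-1,[0,0,-0.12],0]
    - [-1,[0,0,-0.12],0]

```text
time: 3.4
tool_pos: [0.4341, 0.1931, 0.107]
tool_rot: [0.493, -0.503, 0.498, 0.506]
contact_force: [-1.1, -0.2, -0.8]
gripper_width: 1.0
```

```bash
python3 - <<'E'
from h import *
s=state();M=jaw();print(s["tool_pos"],np.degrees(np.arctan2(M[1,2],M[0,2])),s["joint_pos"])
for c in ["top","scene"]:
    p,d=cams.grab_frame(c);cv2.imwrite(f"pics/{c}1.png",p[:,:,::-1])
E
```

```text
[0.43408796 0.1931368  0.10702366] 90.95013082302293 [ 2.61821551e-01 -1.97686593e-01  2.06473096e+00 -1.79468585e-05
  1.28300027e+00 -1.32554404e+00]
```

View pics/scene1.png

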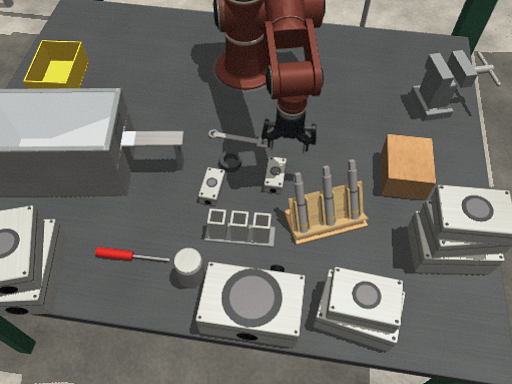

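The gripper hangs over (290,135), a little short of the housing at (275,174), which is untouched.

Emit:
play_rows:
  motion:
    - [-1,[0.023,-0.028,-0.01],0]
    - [-1,[0.023,-0.028,-0.05],0]
    - [-1,[0.023,-0.028,-0.085],0]
    - [-1,[0.023,-0.028,-0.1],0]
    - [-1,[0.023,-0.028,-0.1],0]

```text
time: 4.0
tool_pos: [0.46, 0.1664, 0.0111]
tool_rot: [0.495, -0.504, 0.496, 0.505]
contact_force: [0.4, -0.6, 1.3]
gripper_width: 0.999
```

Emit:
play_rows:
  motion:
    - [0.5,[0,0,0],0]
    - [1,[0,0,0],0]
    - [1,[0,0,0],0]
    - [1,[0,0,0],0]
    - [1,[0,0,0],0]

```text
time: 4.5
tool_pos: [0.4627, 0.1666, 0.0144]
tool_rot: [-0.497, 0.506, -0.494, -0.503]
contact_force: [0.0, -0.2, 6.5]
gripper_width: 0.612
```

Emit:
play_rows:
  motion:
    - [1,[0,0,0.03],0]
    - [1,[0,0,0.08],0]
    - [1,[0,0,0.13],0]
    - [1,[0,0,0.18],0]
    - [1,[0,0,0.23],0]

```text
time: 5.0
tool_pos: [0.4591, 0.1662, 0.243]
tool_rot: [0.496, -0.504, 0.496, 0.504]
contact_force: [1.7, 0.0, -4.2]
gripper_width: 0.62
```

```bash
python3 - <<'E'
from h import *
s=state();M=jaw();print(s["tool_pos"],np.degrees(np.arctan2(M[1,2],M[0,2])),s["contact_force"],M[:,0])
for c in ["scene"]:
    p,d=cams.grab_frame(c);cv2.imwrite(f"pics/{c}2.png",cv2.resize(p[60:260,180:400,::-1],None,fx=3,fy=3))
s=state();print(s["tool_pos"],s["gripper_width"])
E
```

```text
[0.45908266 0.16621365 0.24297015] 90.9982745387638 [ 1.65421674  0.04919456 -4.22670594] [-2.79767974e-04  1.48619493e-04 -9.99999950e-01]
[0.46344888 0.16715092 0.25404281] 0.6171395349530476
```

View pics/scene2.png

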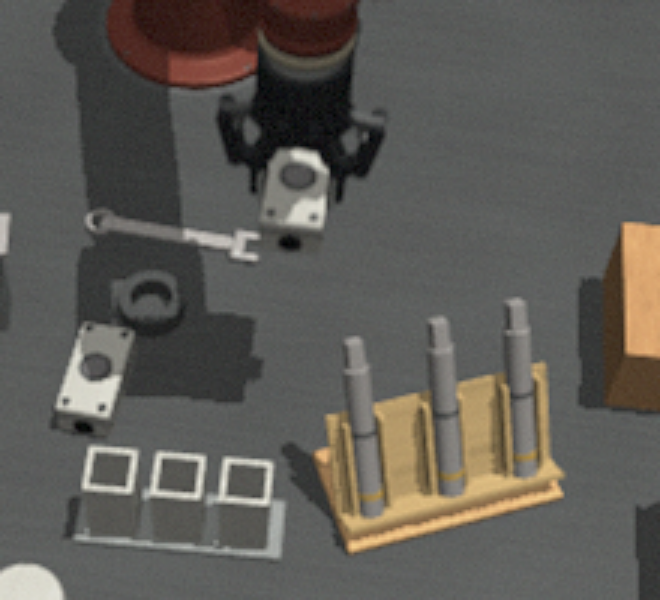

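Emit:
play_rows:
  motion:
    - [1,[0,-0.04,0],-0.14]
    - [1,[0,-0.09,0],-0.28]
    - [1,[0,-0.14,0],-0.42]
    - [1,[0,-0.19,0],-0.56]
    - [1,[0,-0.24,0],-0.7]

```text
time: 5.55
tool_pos: [0.4592, -0.0753, 0.2408]
tool_rot: [0.639, -0.302, 0.639, 0.302]
contact_force: [1.3, -0.3, -4.0]
gripper_width: 0.623
```

```bash
python3 - <<'E'
from h import *
for k in range(5):
  s=state();M=jaw();print(s["tool_pos"],np.degrees(np.arctan2(M[1,2],M[0,2])),s["contact_force"].round(1),s["gripper_width"])
  if k<4: cams.grab_frame("top")
E
```

```text
[ 0.45923097 -0.07525677  0.24082305] 50.5779879532075 [ 1.3 -0.3 -4. ] 0.6229266718214233
[ 0.4589694  -0.08296842  0.24088536] 49.907558962117776 [-1.1 -7.8 -4.1] 0.6223553155576957
[ 0.45922506 -0.07891008  0.24081052] 50.309130206010664 [ 0.6  1.6 -5.5] 0.6193552402735665
[ 0.45933793 -0.07620525  0.24067979] 50.564261880239826 [-0.5  0.9 -4.6] 0.6208479218593331
[ 0.45950007 -0.07459066  0.2406511 ] 50.740328978960754 [-0.3  1.2 -5.3] 0.6200320943391269
```

Emit:
play_rows:
  motion:
    - [1,[0.002,-0.03,0],-0.14]
    - [1,[0.002,-0.06,0],-0.28]
    - [1,[0.002,-0.09,0],-0.42]
    - [1,[0.002,-0.118,0],-0.57]
    - [1,[0.002,-0.118,0],-0.71]

```text
time: 6.25
tool_pos: [0.4622, -0.1927, 0.2409]
tool_rot: [0.704, -0.061, 0.705, 0.061]
contact_force: [-0.7, 1.0, -5.0]
gripper_width: 0.621
```

Emit:
play_rows:
  motion:
    - [1,[0,0,-0.03],-0.02]
    - [1,[0,0,-0.06],-0.02]
    - [1,[0,0,-0.08],-0.02]
    - [1,[0,0,-0.08],-0.02]
    - [1,[0,0,-0.08],-0.02]

```text
time: 6.75
tool_pos: [0.4623, -0.1905, 0.1613]
tool_rot: [0.705, -0.056, 0.705, 0.057]
contact_force: [0.4, -0.2, -5.1]
gripper_width: 0.616
```

```bash
python3 - <<'E'
from h import *
p,d=cams.grab_frame("scene");cv2.imwrite(f"pics/scene3.png",cv2.resize(p[60:220,60:260,::-1],None,fx=4,fy=3.7))
p,d=cams.grab_frame("top");cv2.imwrite(f"pics/top3.png",cv2.resize(p[150:310,300:500,::-1],None,fx=4,fy=3.7))
s=state();M=jaw();print(s["tool_pos"],np.degrees(np.arctan2(M[1,2],M[0,2])),s["contact_force"].round(1),s["gripper_width"])
E
```

```text
[ 0.4633029  -0.19162993  0.16324338] 9.136389030726013 [-0.3 -0.  -5. ] 0.6176380372827163
```

View pics/scene3.png

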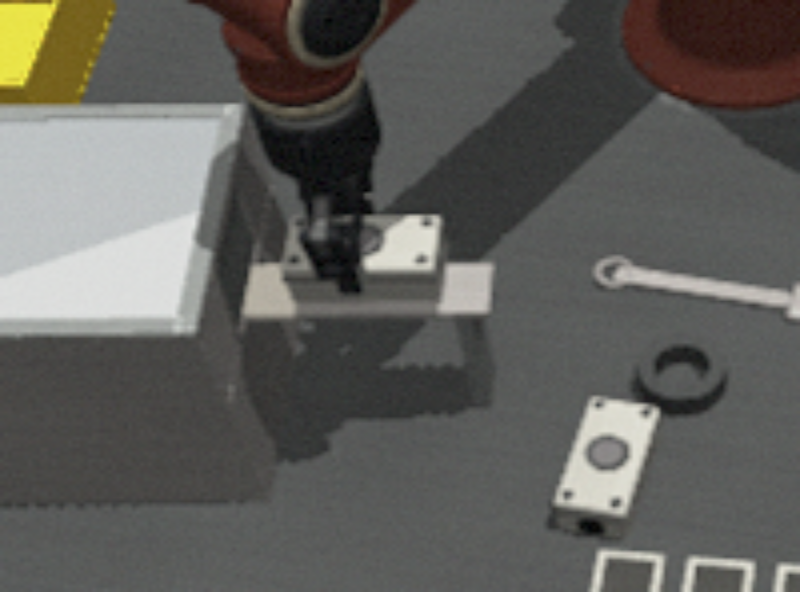

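View pics/top3.png

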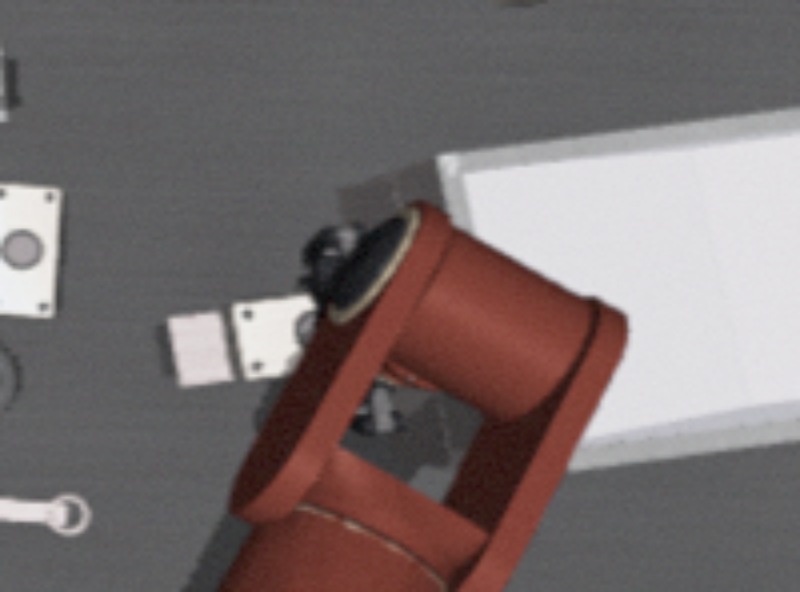

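Emit:
play_rows:
  motion:
    - [1,[-0.001,0,-0.01],0]
    - [1,[-0.001,0,-0.018],0]
    - [1,[-0.001,0,-0.018],0]
    - [1,[-0.001,0,-0.018],0]

```text
time: 7.25
tool_pos: [0.4619, -0.192, 0.1443]
tool_rot: [0.706, -0.056, 0.704, 0.056]
contact_force: [-0.3, 1.0, -0.3]
gripper_width: 0.617
```

Emit:
play_rows:
  motion:
    - [-1,[0,0,0],0]
    - [-1,[0,0,0],0]
    - [-1,[0,0,0.02],0]
    - [-1,[0,0,0.06],0]
    - [-1,[0,0,0.09],0]

```text
time: 7.75
tool_pos: [0.4612, -0.192, 0.2351]
tool_rot: [0.705, -0.056, 0.705, 0.055]
contact_force: [-0.2, 0.2, 0.1]
gripper_width: 1.001
```

Emit:
play_rows:
  motion:
    - [1,[-0.008,0.05,0],0]
    - [1,[-0.015,0.097,0],0]
    - [1,[-0.015,0.097,0],0]
    - [1,[-0.015,0.097,0],0]

```text
time: 8.15
tool_pos: [0.4462, -0.0942, 0.2336]
tool_rot: [0.705, -0.057, 0.705, 0.056]
contact_force: [0.7, 0.2, 0.3]
gripper_width: 0.329
```

```bash
python3 - <<'E'
from h import *
p,d=cams.grab_frame("scene");cv2.imwrite(f"pics/scene4.png",cv2.resize(p[60:220,60:260,::-1],None,fx=4,fy=3.7))
W=cloud("scene",d);x,y,z=W[...,0],W[...,1],W[...,2]
print(rect(W,(abs(x-.46)<.05)&(abs(y+.19)<.07)&(abs(z-.17)<.012)))
s=state();M=jaw();print(s["tool_pos"],np.degrees(np.arctan2(M[1,2],M[0,2])),s["contact_force"].round(1),s["gripper_width"])
E
```

```text
(array([ 463.4, -186.9]), array([ 58.5, 106.3]), np.float32(99.8), 639, array([ 0.4678, -0.185 ,  0.1686]))
[ 0.44620515 -0.09490659  0.23347317] 9.082723817753566 [0.  0.4 0.1] 0.23572248735218426
```

View pics/scene4.png

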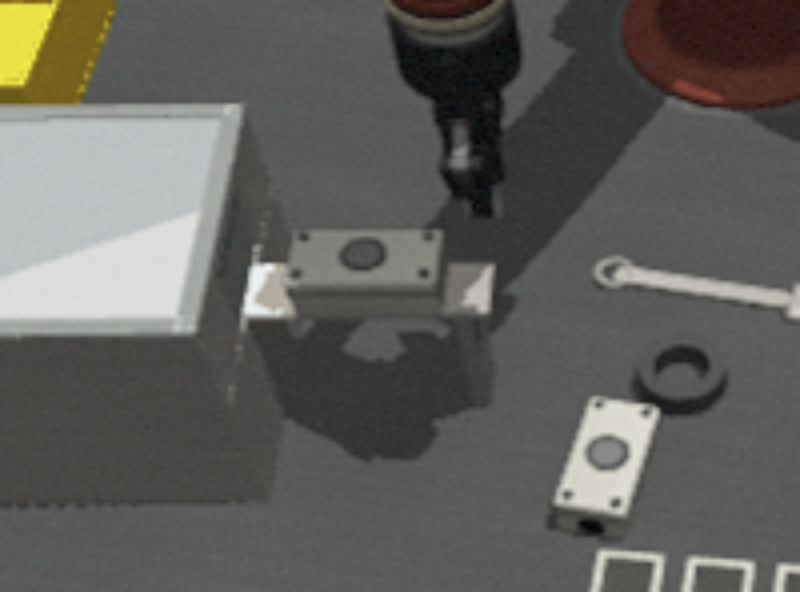

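Emit:
play_rows:
  motion:
    - [1,[0,0,-0.05],0]
    - [1,[0,0,-0.081],0]
    - [1,[0,0,-0.081],0]
    - [1,[0.004,-0.025,-0.081],0]
    - [1,[0.006,-0.035,-0.081],0]

```text
time: 8.7
tool_pos: [0.4529, -0.1315, 0.1538]
tool_rot: [0.705, -0.055, 0.705, 0.055]
contact_force: [-0.4, 1.8, -0.8]
gripper_width: 0.001
```

Emit:
play_rows:
  motion:
    - [1,[0.002,-0.015,0],0]
    - [1,[0.005,-0.03,0],0]
    - [1,[0.007,-0.045,0],0]
    - [1,[0.009,-0.06,0],0]
    - [1,[0.011,-0.07,0],0]

```text
time: 9.2
tool_pos: [0.4638, -0.2014, 0.1534]
tool_rot: [0.705, -0.056, 0.704, 0.055]
contact_force: [-0.2, 2.7, 2.1]
gripper_width: 0.002
```

```bash
python3 - <<'E'
from h import *
p,d=cams.grab_frame("scene");cv2.imwrite(f"pics/scene5.png",cv2.resize(p[60:220,60:260,::-1],None,fx=4,fy=3.7))
W=cloud("scene",d);x,y,z=W[...,0],W[...,1],W[...,2]
print(rect(W,(abs(x-.46)<.06)&(abs(y+.19)<.09)&(abs(z-.17)<.008)))
s=state();M=jaw();print(s["tool_pos"],np.degrees(np.arctan2(M[1,2],M[0,2])),s["contact_force"].round(1),s["gripper_width"])
E
```

```text
(array([ 483.6, -242.9]), array([97.1, 79.7]), np.float32(75.3), 372, array([ 0.48  , -0.2478,  0.1688]))
[ 0.46391365 -0.20267051  0.15331574] 8.969779476496386 [-1.1 -0.3  0.5] -0.003133530690643482
```

View pics/scene5.png

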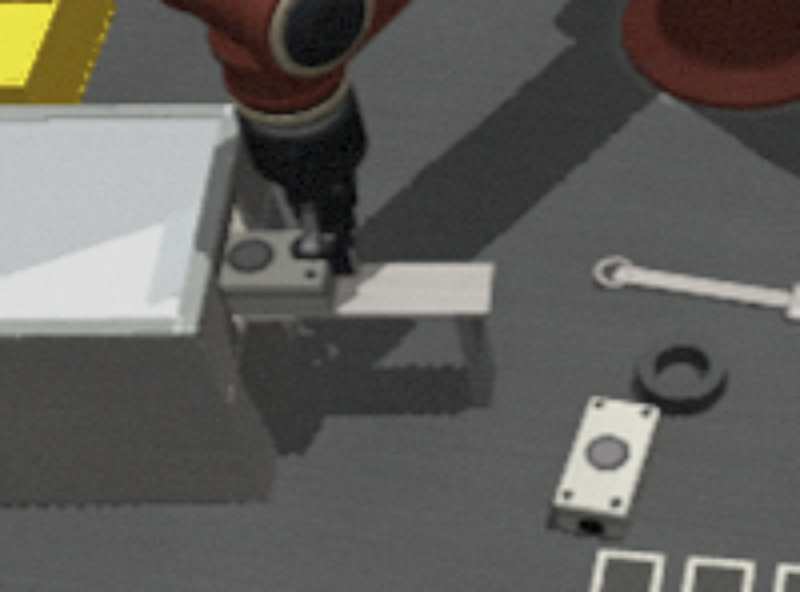

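Emit:
play_rows:
  motion:
    - [1,[0.001,-0.008,0],0]
    - [1,[0.002,-0.016,0],0]
    - [1,[0.004,-0.023,0],0]
    - [1,[0.004,-0.028,0],0]
    - [1,[0.004,-0.028,0],0]

```text
time: 9.75
tool_pos: [0.467, -0.2285, 0.1521]
tool_rot: [0.705, -0.056, 0.705, 0.055]
contact_force: [0.8, 0.5, -0.0]
gripper_width: 0.003
```

```bash
python3 - <<'E'
from h import *
p,d=cams.grab_frame("scene");cv2.imwrite(f"pics/scene6.png",cv2.resize(p[60:220,0:260,::-1],None,fx=3,fy=3))
s=state();M=jaw();print(s["tool_pos"],np.degrees(np.arctan2(M[1,2],M[0,2])),s["contact_force"].round(1),s["gripper_width"])
E
```

```text
[ 0.46693065 -0.22814161  0.15201417] 9.027397105491842 [ 0.6 -0.6  0.1] 3.0600114718939696e-05
```

View pics/scene6.png

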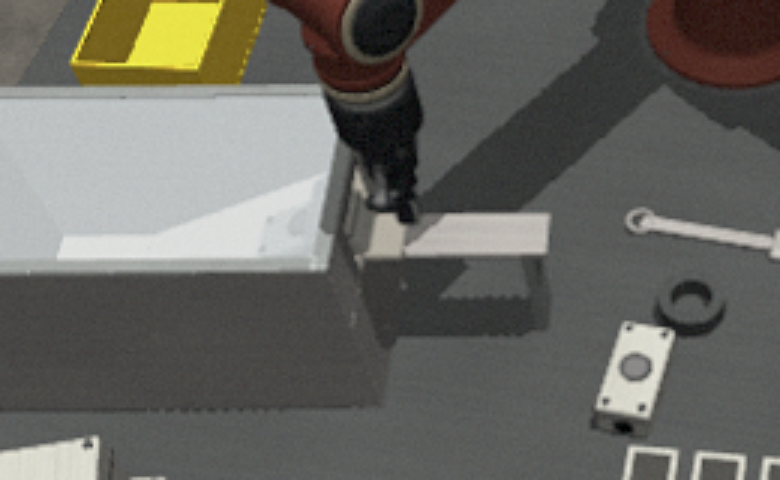

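Emit:
play_rows:
  motion:
    - [1,[-0.006,0.04,0.02],0]
    - [-1,[-0.008,0.05,0.06],0.1]
    - [-1,[0,0.09,0.09],0.25]
    - [-1,[0.02,0.13,0.09],0.4]
    - [-1,[0.035,0.17,0.09],0.55]

```text
time: 10.3
tool_pos: [0.5033, -0.0565, 0.2444]
tool_rot: [0.664, -0.248, 0.661, 0.246]
contact_force: [-0.2, 0.1, 0.2]
gripper_width: 0.682
```

Emit:
play_rows:
  motion:
    - [-1,[0,0.01,0],0.15]
    - [-1,[0,0.01,0],0.3]
    - [-1,[0,0.01,0],0.45]
    - [-1,[0,0.01,0],0.6]
    - [-1,[0,0.01,0],0.75]

```text
time: 10.8
tool_pos: [0.5019, -0.0475, 0.2421]
tool_rot: [0.526, -0.473, 0.526, 0.473]
contact_force: [-0.4, -0.5, -0.6]
gripper_width: 0.999
```

```bash
python3 - <<'E'
from h import *
p,d=cams.grab_frame("scene");cv2.imwrite(f"pics/scene7.png",p[:,:,::-1])
W=cloud("scene",d);x,y,z=W[...,0],W[...,1],W[...,2]
print(rect(W,(np.hypot(x-.524,y+.012)<.08)&(abs(z-.04)<.008)))
s=state();M=jaw();print(s["tool_pos"],np.degrees(np.arctan2(M[1,2],M[0,2])),s["contact_force"].round(1),s["gripper_width"])
for t in ["housing_a"]:
  print([(np.round(r["at"],3).tolist(),round(r["score"],2)) for r in nets.landmark_of("scene",t)])
p,d=cams.grab_frame("top");cv2.imwrite(f"pics/top7.png",p[:,:,::-1])
W=cloud("top",d);x,y,z=W[...,0],W[...,1],W[...,2]
print(rect(W,(np.hypot(x-.524,y+.012)<.08)&(abs(z-.04)<.012)))
E
```

```text
(array([526.9,  -8.9]), array([ 55.2, 109.7]), np.float32(176.6), 579, array([ 0.5313, -0.008 ,  0.0392]))
[ 0.50192964 -0.0475284   0.24207263] 84.13459825088499 [ 0.1 -0.4 -0.2] 1.0006845749505178
[([0.527, -0.011, 0.017], 0.71)]
(array([512.4, -10.7]), array([ 56.3, 127.8]), np.float32(174.8), 508, array([ 0.5098, -0.0056,  0.0407]))
```

View pics/scene7.png

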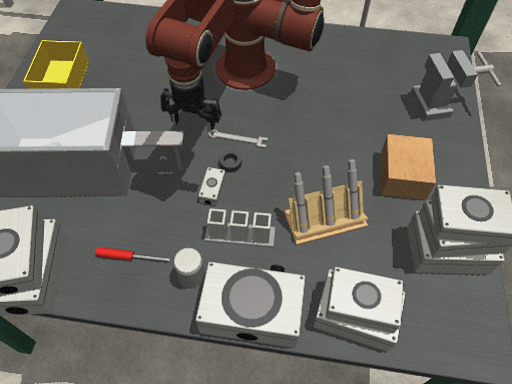

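Emit:
play_rows:
  motion:
    - [-1,[0.021,0.037,-0.02],0.045]
    - [-1,[0.021,0.037,-0.07],0.045]
    - [-1,[0.021,0.037,-0.12],0.045]
    - [-1,[0.021,0.037,-0.17],0.045]
    - [-1,[0.021,0.037,-0.19],0.045]

```text
time: 11.45
tool_pos: [0.5189, -0.0099, 0.0465]
tool_rot: [0.515, -0.48, 0.519, 0.485]
contact_force: [0.2, 0.3, -0.5]
gripper_width: 0.999
```

Emit:
play_rows:
  motion:
    - [-1,[0,0,-0.04],0]
    - [-1,[0,0,-0.041],0]
    - [0.5,[0,0,-0.041],0]
    - [1,[0,0,-0.041],0]
    - [1,[0,0,-0.041],0]

```text
time: 11.95
tool_pos: [0.5256, -0.0112, 0.0144]
tool_rot: [0.518, -0.484, 0.516, 0.481]
contact_force: [0.7, -0.6, -1.7]
gripper_width: 0.62
```

Emit:
play_rows:
  motion:
    - [1,[0,0,0],0]
    - [1,[0,0,0],0]
    - [1,[0,0,0],0]
    - [1,[0,0,0.03],0]
    - [1,[0,0,0.06],0]

```text
time: 12.45
tool_pos: [0.5216, -0.0105, 0.071]
tool_rot: [0.516, -0.482, 0.517, 0.484]
contact_force: [1.0, -0.0, -3.1]
gripper_width: 0.619
```

Emit:
play_rows:
  motion:
    - [1,[0,0,0.05],-0.1]
    - [1,[0,0,0.1],-0.25]
    - [1,[0,-0.02,0.14],-0.4]
    - [1,[-0.01,-0.05,0.17],-0.55]
    - [1,[-0.03,-0.09,0.17],-0.7]

```text
time: 12.95
tool_pos: [0.4957, -0.1016, 0.2482]
tool_rot: [0.654, -0.278, 0.648, 0.273]
contact_force: [0.5, -1.7, -3.2]
gripper_width: 0.619
```

Emit:
play_rows:
  motion:
    - [1,[-0.01,-0.03,0],-0.15]
    - [1,[-0.02,-0.06,0],-0.3]
    - [1,[-0.031,-0.092,0],-0.45]
    - [1,[-0.031,-0.092,0],-0.6]
    - [1,[-0.031,-0.092,0],-0.656]

```text
time: 13.45
tool_pos: [0.4612, -0.1935, 0.241]
tool_rot: [0.705, -0.049, 0.706, 0.05]
contact_force: [-0.4, 0.9, -3.2]
gripper_width: 0.621
```

Emit:
play_rows:
  motion:
    - [1,[0,0,-0.01],0]
    - [1,[0,0,-0.04],0]
    - [1,[0,0,-0.07],0]
    - [1,[0,0,-0.08],0]
    - [1,[0,0,-0.08],0]

```text
time: 13.95
tool_pos: [0.4606, -0.1916, 0.1587]
tool_rot: [0.704, -0.051, 0.707, 0.053]
contact_force: [-0.9, 0.6, -2.9]
gripper_width: 0.621
```

```bash
python3 - <<'E'
from h import *
p,d=cams.grab_frame("scene");cv2.imwrite(f"pics/scene8.png",cv2.resize(p[60:220,60:260,::-1],None,fx=4,fy=3.7))
s=state();M=jaw();print(s["tool_pos"],np.degrees(np.arctan2(M[1,2],M[0,2])),s["contact_force"].round(1),s["gripper_width"])
E
```

```text
[ 0.46174588 -0.19232516  0.16076283] 8.470583987633676 [ 0.8  0.5 -3. ] 0.620095711442876
```

View pics/scene8.png

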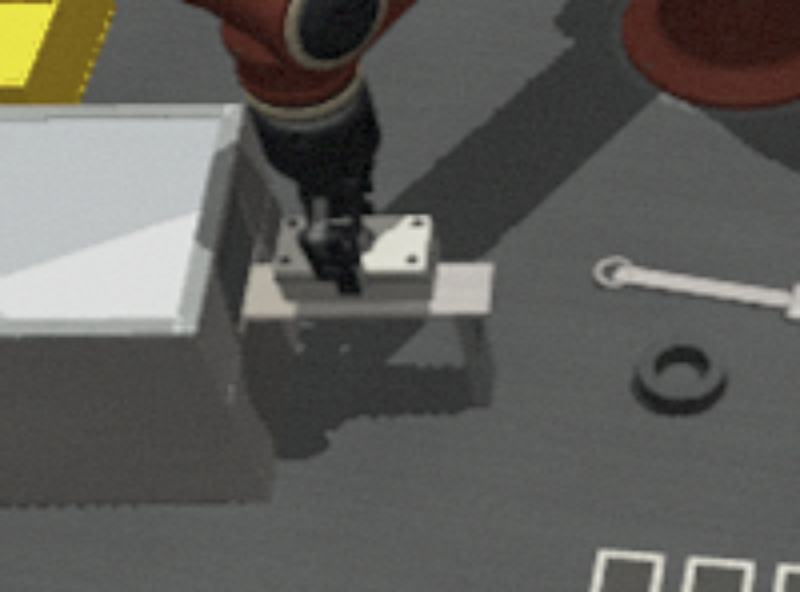

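Emit:
play_rows:
  motion:
    - [1,[0,0.005,-0.01],0.008]
    - [1,[0,0.005,-0.017],0.008]
    - [1,[0,0.005,-0.017],0.008]
    - [1,[0,0.005,-0.017],0.008]

```text
time: 14.4
tool_pos: [0.4622, -0.1878, 0.1446]
tool_rot: [0.705, -0.055, 0.705, 0.055]
contact_force: [-0.3, -0.7, -3.1]
gripper_width: 0.623
```

Emit:
play_rows:
  motion:
    - [-1,[0,0,0],0]
    - [-1,[0,0,0],0]
    - [-1,[0,0,0.02],0]
    - [-1,[0,0,0.06],0]
    - [-1,[0,0,0.09],0]

```text
time: 14.9
tool_pos: [0.4625, -0.188, 0.2368]
tool_rot: [0.706, -0.055, 0.704, 0.054]
contact_force: [-0.6, 0.1, 0.3]
gripper_width: 0.996
```

Emit:
play_rows:
  motion:
    - [1,[-0.008,0.05,0],0]
    - [1,[-0.015,0.097,0],0]
    - [1,[-0.015,0.097,0],0]
    - [1,[-0.015,0.097,0],0]
    - [1,[-0.015,0.097,0],0]

```text
time: 15.4
tool_pos: [0.4474, -0.0914, 0.2347]
tool_rot: [0.705, -0.055, 0.705, 0.054]
contact_force: [1.3, -0.3, -0.8]
gripper_width: 0.144
```

```bash
python3 - <<'E'
from h import *
p,d=cams.grab_frame("scene");cv2.imwrite(f"pics/scene9.png",cv2.resize(p[60:220,60:260,::-1],None,fx=4,fy=3.7))
W=cloud("scene",d);x,y,z=W[...,0],W[...,1],W[...,2]
print(rect(W,(abs(x-.46)<.05)&(abs(y+.19)<.07)&(abs(z-.17)<.012)))
s=state();M=jaw();print(s["tool_pos"],np.degrees(np.arctan2(M[1,2],M[0,2])),s["contact_force"].round(1),s["gripper_width"])
E
```

```text
(array([ 464.2, -188.2]), array([ 58. , 105.4]), np.float32(100.2), 656, array([ 0.4689, -0.1863,  0.1686]))
[ 0.44730498 -0.09162684  0.23452633] 8.813176327816382 [-0.7 -1.2  0.3] 0.05422470046879963
```

View pics/scene9.png

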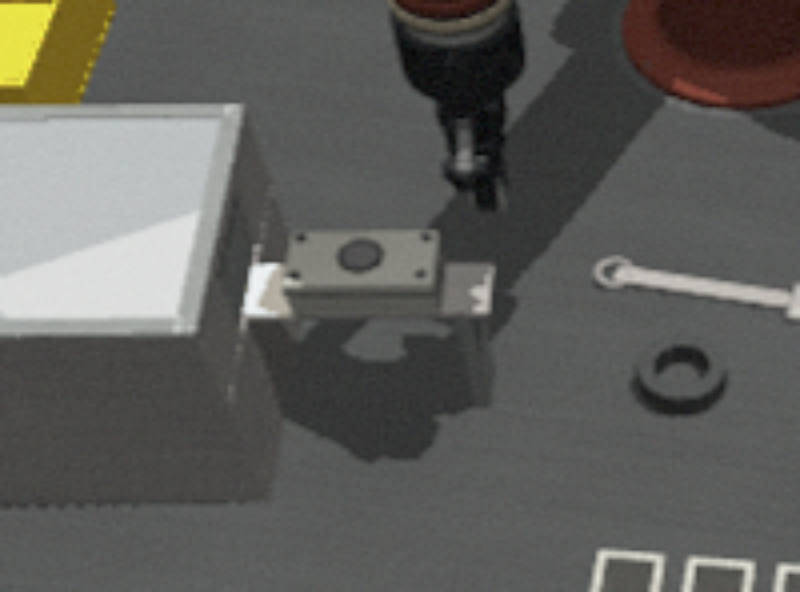

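Emit:
play_rows:
  motion:
    - [1,[0,0,-0.05],0]
    - [1,[0,0,-0.082],0]
    - [1,[0,0,-0.082],0]
    - [1,[0.003,-0.02,-0.082],0]
    - [1,[0.005,-0.035,-0.082],0]

```text
time: 15.95
tool_pos: [0.4531, -0.1273, 0.154]
tool_rot: [0.706, -0.055, 0.704, 0.054]
contact_force: [0.1, 0.0, -0.2]
gripper_width: 0.001
```

Emit:
play_rows:
  motion:
    - [1,[0.002,-0.015,0],0]
    - [1,[0.005,-0.03,0],0]
    - [1,[0.007,-0.045,0],0]
    - [1,[0.009,-0.06,0],0]
    - [1,[0.011,-0.07,0],0]

```text
time: 16.45
tool_pos: [0.4635, -0.1973, 0.1529]
tool_rot: [0.705, -0.055, 0.705, 0.054]
contact_force: [-1.6, 3.1, 1.9]
gripper_width: -0.0
```

Emit:
play_rows:
  motion:
    - [1,[0.001,-0.008,0],0]
    - [1,[0.002,-0.016,0],0]
    - [1,[0.003,-0.024,0],0]
    - [1,[0.004,-0.032,0],0]
    - [1,[0.004,-0.032,0],0]

```text
time: 16.95
tool_pos: [0.4671, -0.2289, 0.1522]
tool_rot: [0.705, -0.055, 0.705, 0.054]
contact_force: [0.5, 0.0, 0.2]
gripper_width: -0.0
```

Emit:
play_rows:
  motion:
    - [1,[-0.006,0.04,0.01],0]
    - [1,[-0.013,0.085,0.04],0]
    - [1,[-0.013,0.11,0.09],0]
    - [1,[0,0.14,0.12],0]
    - [-1,[0.02,0.18,0.12],0]

```text
time: 17.45
tool_pos: [0.4894, -0.0479, 0.2793]
tool_rot: [0.709, -0.056, 0.701, 0.052]
contact_force: [0.8, 0.4, -0.5]
gripper_width: 0.153
```

```bash
python3 - <<'E'
from h import *
p,d=cams.grab_frame("scene");cv2.imwrite(f"pics/scene10.png",cv2.resize(p[60:220,0:260,::-1],None,fx=3,fy=3))
p,d=cams.grab_frame("top");cv2.imwrite(f"pics/top10.png",p[:,:,::-1])
s=state();M=jaw();print(s["tool_pos"],np.degrees(np.arctan2(M[1,2],M[0,2])),s["contact_force"].round(1),s["gripper_width"])
W=cloud("top",d);x,y,z=W[...,0],W[...,1],W[...,2]
e=np.array([.474,-.2715]);dd=np.array([.156,-.988]);t=(W[...,:2]-e)@dd;u=(W[...,:2]-e)@np.array([.988,.156])
for a in np.arange(-.05,.05,.01):
  q=(abs(t-a)<.005)&(abs(u)<.03)
  if q.sum(): print(a.round(3),q.sum(),np.percentile(z[q],[5,50,95]).round(3))
E
```

```text
[ 0.48900545 -0.04398372  0.27468368] 9.244127632366437 [-0.9 -0.3 -1. ] 0.3324059569582628
-0.04 15 [0.13  0.133 0.134]
-0.03 40 [0.128 0.131 0.133]
-0.02 63 [0.128 0.132 0.135]
-0.01 68 [0.127 0.131 0.137]
0.0 382 [0.12  0.169 0.218]
0.01 96 [0.215 0.218 0.221]
0.02 93 [0.214 0.217 0.22 ]
0.03 95 [0.215 0.218 0.221]
0.04 96 [0.215 0.218 0.22 ]
```

View pics/scene10.png

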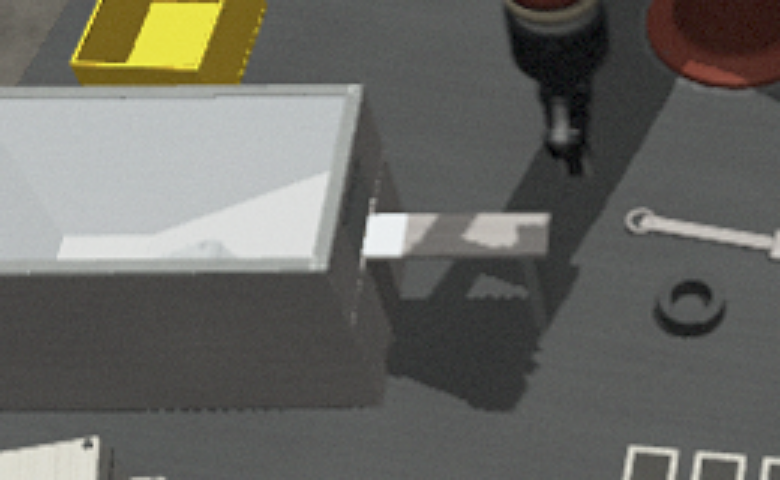

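View pics/top10.png

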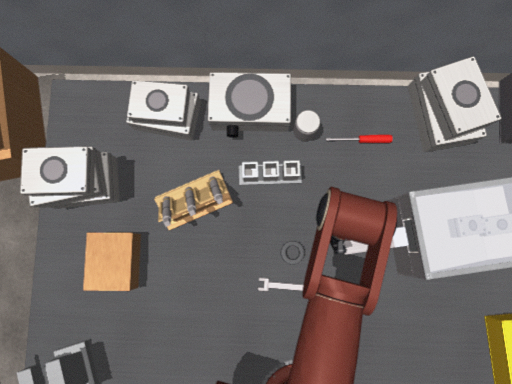

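Two housings show through the lid at (465,227) and (500,224) in the top picture. The ledge is empty, and the depth at the opening shows an upright plate from 0.12 to 0.218 m, so the flap is shut. I'll do the spindles next.

Emit:
play_rows:
  motion:
    - [-1,[0.02,0.05,0],0.1]
    - [-1,[0.04,0.1,0],0.2]
    - [-1,[0.05,0.15,0],0.269]
    - [-1,[0.065,0.2,0],0.269]
    - [-1,[0.079,0.245,-0.01],0.269]

```text
time: 18.05
tool_pos: [0.5643, 0.1907, 0.2646]
tool_rot: [0.692, -0.149, 0.69, 0.148]
contact_force: [0.7, -0.7, 0.6]
gripper_width: 1.002
```

Emit:
play_rows:
  motion:
    - [-1,[0,0.037,0],0]
    - [-1,[0,0.037,0],0]
    - [-1,[0,0.037,0],0]

```text
time: 18.35
tool_pos: [0.5633, 0.226, 0.2629]
tool_rot: [0.691, -0.15, 0.692, 0.149]
contact_force: [0.4, -0.6, 0.2]
gripper_width: 1.0
```

```bash
python3 - <<'E'
from h import *
p,d=cams.grab_frame("scene");cv2.imwrite(f"pics/scene11.png",cv2.resize(p[100:260,220:400,::-1],None,fx=4,fy=3.7))
s=state();M=jaw();print(s["tool_pos"],np.degrees(np.arctan2(M[1,2],M[0,2])),s["contact_force"].round(1),s["gripper_width"])
E
```

```text
[0.56341742 0.22524537 0.26321553] 24.285451799398757 [0.2 0.6 1. ] 1.0006415269829243
```

View pics/scene11.png

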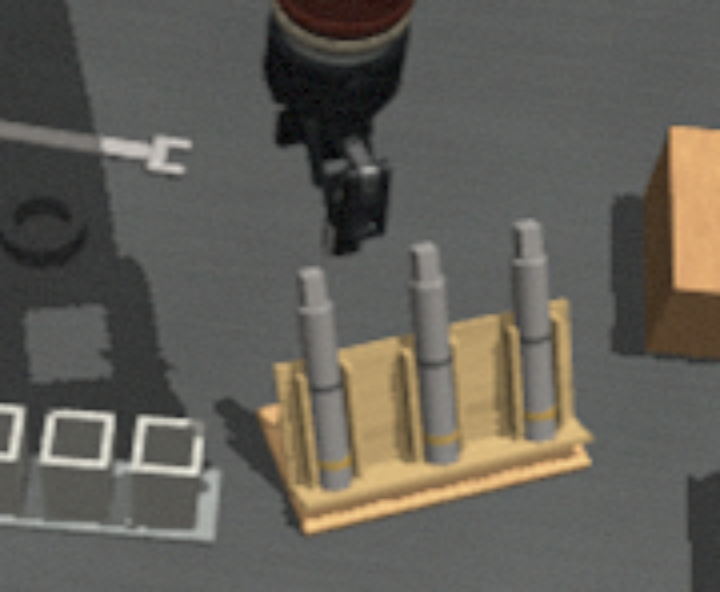

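Emit:
play_rows:
  motion:
    - [-1,[0.004,0.011,0],0.003]
    - [-1,[0.004,0.011,-0.03],0.003]
    - [-1,[0.004,0.011,-0.06],0.003]
    - [-1,[0.004,0.011,-0.09],0.003]
    - [-1,[0.004,0.011,-0.09],0.003]

```text
time: 18.9
tool_pos: [0.5648, 0.2353, 0.1684]
tool_rot: [0.688, -0.149, 0.694, 0.149]
contact_force: [-0.6, -0.3, -0.4]
gripper_width: 1.002
```

```bash
python3 - <<'E'
from h import *
p,d=cams.grab_frame("scene");cv2.imwrite(f"pics/scene12.png",cv2.resize(p[100:260,220:400,::-1],None,fx=4,fy=3.7))
s=state();M=jaw();print(s["tool_pos"],np.degrees(np.arctan2(M[1,2],M[0,2])),s["contact_force"].round(1),s["gripper_width"])
E
```

```text
[0.5663325  0.23587891 0.17144675] 24.391341652844858 [ 0.7  0.8 -0.7] 1.0038442721140703
```

View pics/scene12.png

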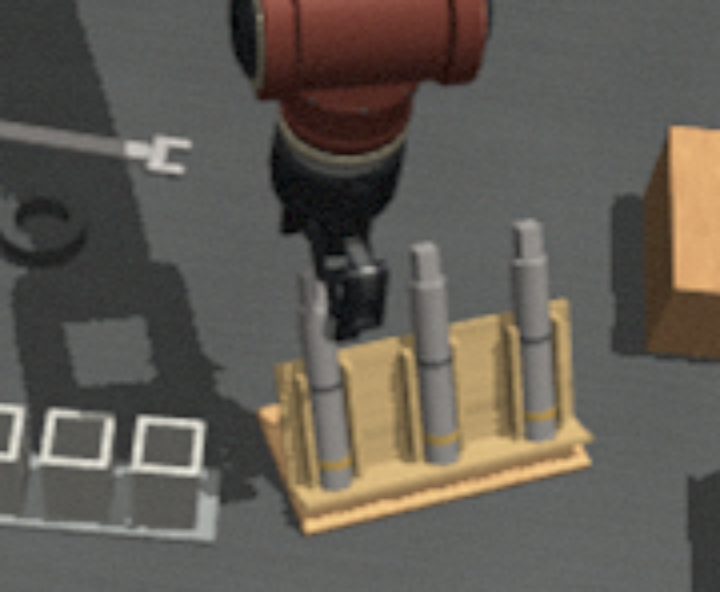

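Emit:
play_rows:
  motion:
    - [-1,[0,0,-0.02],0]
    - [-1,[0,0,-0.04],0]
    - [-1,[0,0,-0.05],0]
    - [-1,[0,0,-0.05],0]

```text
time: 19.35
tool_pos: [0.5675, 0.2367, 0.1238]
tool_rot: [0.691, -0.15, 0.691, 0.15]
contact_force: [-0.1, 0.2, -0.5]
gripper_width: 0.998
```

```bash
python3 - <<'E'
from h import *
p,d=cams.grab_frame("scene");cv2.imwrite(f"pics/scene13.png",cv2.resize(p[100:260,220:400,::-1],None,fx=4,fy=3.7))
s=state();M=jaw();print(s["tool_pos"],np.degrees(np.arctan2(M[1,2],M[0,2])),s["contact_force"].round(1),s["gripper_width"])
E
```

```text
[0.56812184 0.23693359 0.12480347] 24.441573130350193 [ 1.2 -0.4  0.7] 1.00399394922542
```

View pics/scene13.png

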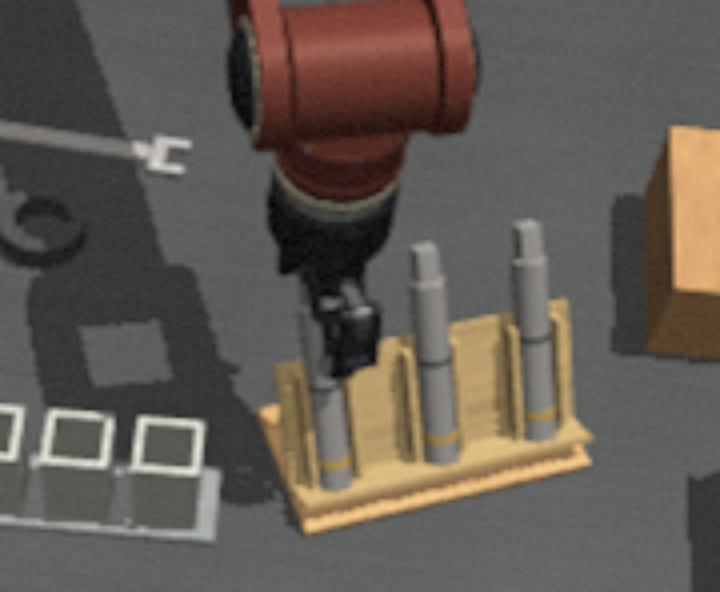

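```bash
cat >> h.py <<'E'
O=np.array([.574,.323]);A=np.radians(24.5);RX=np.array([np.cos(A),np.sin(A)]);RY=np.array([-RX[1],RX[0]])
def rw(x,y,z): return np.r_[O+x*RX+y*RY,z]
def toR(p): p=np.asarray(p);return np.array([(p[:2]-O)@RX,(p[:2]-O)@RY])
def proj(c,P):
    i=cams.camera_info(c);return cv2.projectPoints(np.array(P,float).reshape(-1,1,3),i["rvec"],i["tvec"],i["K"],np.array([i["k1"],0,0,0.]))[0].reshape(-1,2)
E
python3 - <<'E'
from h import *
P=[rw(.01,-.0765,.137),rw(.01,-.0655,.137),rw(.01,-.0875,.137),rw(-.0575+.007,-.0765,.18)]
print((proj("scene",P)-[220,100])*[4,3.7]); print(toR([.568,.2367]))
E
```

```text
[[335.23769383 376.70385521]
 [351.4252939  373.05651363]
 [319.00704999 380.36104857]
 [310.27406757 272.51350912]]
[-0.04124779 -0.0760415 ]
```

```bash
python3 - <<'E'
from h import *
p,d=cams.grab_frame("scene");W=cloud("scene",d)
for r in range(182,206,2):
  o=[]
  for c in range(298,318):
    w=W[r,c]; a=toR(w); o.append("%d/%d/%d"%(a[0]*1000,a[1]*1000,w[2]*1000))
  print(r," ".join(o))
E
```

```text
182 -8/-91/207 -5/-90/212 -7/-86/207 -40/-68/152 -37/-67/157 -37/-64/155 -132/-14/0 -9/-72/199 -8/-70/199 13/-78/234 16/-77/237 20/-76/242 18/-73/239 21/-72/243 20/-69/240 21/-66/240 23/-65/243 24/-63/244 -122/20/0 -121/23/0
184 -7/-91/199 -2/-91/206 -2/-88/206 -2/-86/205 0/-83/207 -1/-80/204 0/-78/205 19/-86/237 20/-83/237 21/-81/238 24/-80/241 25/-78/242 25/-76/242 25/-73/240 27/-71/242 25/-68/238 26/-66/239 27/-63/239 -115/18/0 -116/21/-2
186 -31/-79/151 -3/-90/197 0/-88/200 1/-86/202 0/-83/199 1/-81/199 3/-79/202 23/-87/235 25/-85/236 26/-83/238 27/-81/238 28/-79/238 27/-75/235 27/-73/234 28/-71/234 27/-68/232 27/-65/231 30/-64/235 -107/14/3 -108/18/0
188 -30/-79/143 -27/-77/146 -28/-74/144 0/-85/191 4/-84/196 5/-82/198 -114/-19/-5 21/-85/222 27/-85/230 28/-83/232 30/-81/233 27/-77/227 30/-76/231 29/-73/228 30/-71/229 27/-67/224 29/-65/226 30/-63/226 -104/14/-3 -100/15/1
190 -24/-80/142 -23/-78/143 -24/-75/141 1/-85/183 9/-86/195 7/-82/191 -106/-22/-2 22/-85/215 29/-85/225 29/-83/224 29/-80/223 29/-77/221 28/-74/219 27/-71/216 29/-69/218 30/-67/218 30/-65/218 30/-62/217 -97/11/-4
[... 880 characters left out ...]
/90 -19/-30/90 -19/-26/88 -17/-25/91
200 -12/-82/113 -8/-81/118 -11/-77/112 9/-84/148 8/-81/144 12/-80/151 17/-80/159 33/-86/187 14/-73/151 15/-71/152 15/-68/150 -17/-47/90 -16/-45/90 -16/-42/89 -17/-38/86 -17/-36/86 -15/-33/87 -16/-30/84 -17/-27/82 -16/-24/81
202 -9/-83/108 -5/-82/113 -6/-78/110 -5/-76/112 -4/-74/112 12/-79/140 -4/-68/110 -4/-65/107 -13/-57/90 -8/-57/99 -7/-55/100 -15/-48/84 -13/-45/84 -15/-41/80 -14/-39/80 -14/-36/79 -12/-34/81 -13/-31/79 -13/-27/77 -12/-25/78
204 -6/-84/104 -4/-81/105 -2/-79/107 -2/-77/106 0/-75/108 0/-72/109 -3/-67/100 -2/-65/101 -10/-58/86 -5/-58/93 -2/-56/96 -13/-48/77 -12/-45/76 -9/-43/80 -12/-39/74 -9/-38/79 -10/-34/74 -9/-31/75 -10/-28/71 -11/-24/69
```

Emit:
play_rows:
  motion:
    - [-0.3,[0.007,0.003,0.002],0]
    - [-0.3,[0.018,0.008,0.006],0]
    - [-0.2,[0.029,0.013,0.01],0]
    - [-0.1,[0.04,0.018,0.013],0]
    - [0,[0.047,0.021,0.016],0]

```text
time: 19.95
tool_pos: [0.6163, 0.2586, 0.1417]
tool_rot: [0.692, -0.15, 0.69, 0.15]
contact_force: [-0.9, 0.1, 1.3]
gripper_width: 0.502
```

```bash
python3 - <<'E'
from h import *
p,d=cams.grab_frame("scene");cv2.imwrite(f"pics/scene14.png",cv2.resize(p[100:260,220:400,::-1],None,fx=4,fy=3.7))
p,d=cams.grab_frame("top");cv2.imwrite(f"pics/top14.png",cv2.resize(p[120:260,130:310,::-1],None,fx=4,fy=4))
s=state();M=jaw();print(s["tool_pos"],toR(s["tool_pos"]),np.degrees(np.arctan2(M[1,2],M[0,2])),s["contact_force"].round(1),s["gripper_width"])
E
```

```text
[0.61619277 0.25858347 0.14145303] [ 0.01168069 -0.07611361] 24.471545889045892 [-0.7 -0.1  1. ] 0.5001856781801625
```

View pics/scene14.png

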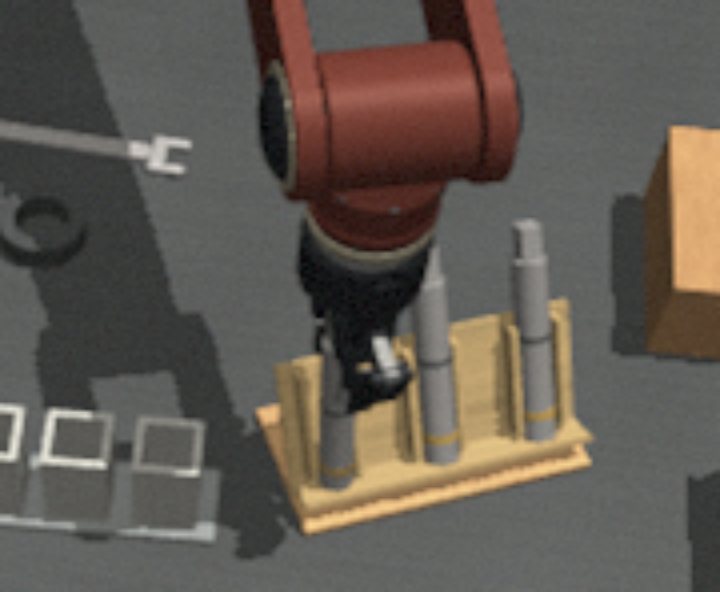

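View pics/top14.png

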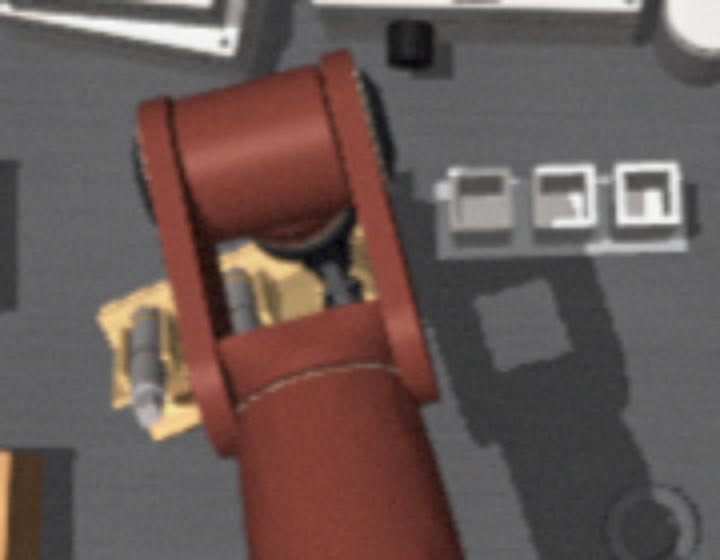

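Emit:
play_rows:
  motion:
    - [0.1,[0.006,0.003,0.001],0]
    - [0.2,[0.011,0.005,0.002],0]
    - [0.3,[0.016,0.007,0.003],0]
    - [1,[0.016,0.007,0.003],0]
    - [1,[0.016,0.007,0.003],0]

```text
time: 20.55
tool_pos: [0.6305, 0.265, 0.1423]
tool_rot: [0.691, -0.15, 0.691, 0.15]
contact_force: [0.4, -0.5, -1.8]
gripper_width: 0.268
```

Emit:
play_rows:
  motion:
    - [1,[0,0,0],0]
    - [1,[0,0,0],0]
    - [1,[0,0,0],0]

```text
time: 20.85
tool_pos: [0.6302, 0.2649, 0.1423]
tool_rot: [0.691, -0.15, 0.691, 0.15]
contact_force: [-1.0, 0.3, -3.0]
gripper_width: 0.266
```

```bash
python3 - <<'E'
from h import *
p,d=cams.grab_frame("scene");cv2.imwrite(f"pics/scene15.png",cv2.resize(p[100:260,220:400,::-1],None,fx=4,fy=3.7))
s=state();M=jaw();print(s["tool_pos"],toR(s["tool_pos"]),np.degrees(np.arctan2(M[1,2],M[0,2])),s["contact_force"].round(1),s["gripper_width"])
E
```

```text
[0.63016048 0.26484705 0.14228787] [ 0.02698822 -0.07620631] 24.46273819618244 [-0.5 -0.9 -2.5] 0.26499948875258633
```

View pics/scene15.png

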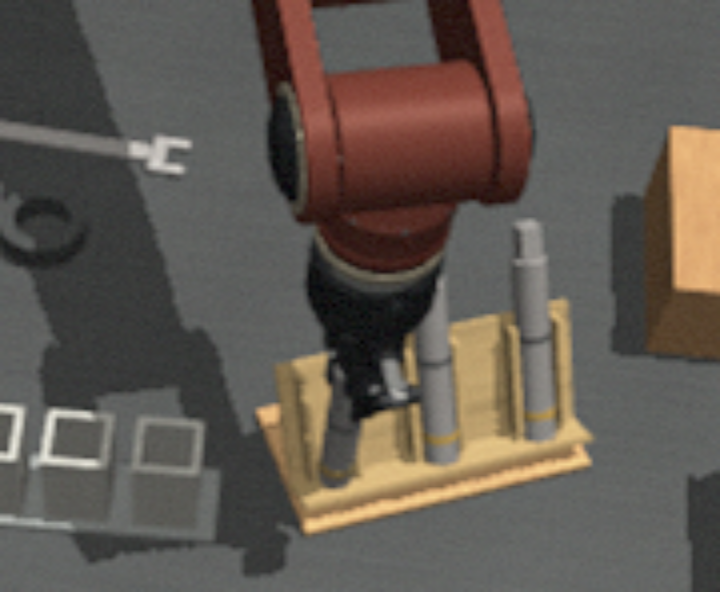

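Emit:
play_rows:
  motion:
    - [1,[0,0,0.02],0]
    - [1,[0,0,0.05],0]
    - [1,[0,0,0.08],0]
    - [1,[0,0,0.1],0]
    - [1,[0,0,0.1],0]

```text
time: 21.4
tool_pos: [0.6323, 0.2656, 0.2474]
tool_rot: [0.694, -0.15, 0.688, 0.15]
contact_force: [-0.4, -0.3, -2.6]
gripper_width: 0.266
```

```bash
python3 - <<'E'
from h import *
p,d=cams.grab_frame("scene");cv2.imwrite(f"pics/scene16.png",cv2.resize(p[100:260,220:400,::-1],None,fx=4,fy=3.7));np.save("pics/s16.npy",d)
s=state();M=jaw();t=s["tool_pos"];print(t,toR(t),np.degrees(np.arctan2(M[1,2],M[0,2])),s["contact_force"].round(1),s["gripper_width"])
print((proj("scene",[[t[0],t[1],t[2]],[t[0],t[1],t[2]-.1]])-[220,100])*[4,3.7])
W=cloud("scene",d);x,y,z=W[...,0],W[...,1],W[...,2]
for z0 in np.arange(t[2]-.13,t[2]+.01,.01):
  q=(abs(z-z0)<.005)&(np.hypot(x-t[0],y-t[1])<.06)
  if q.sum(): print(z0.round(3),q.sum(),np.median(x[q]).round(4),np.percentile(y[q],[3,50,97]).round(4), np.median((W[q][:,:2]-t[:2])@RY).round(4),np.median((W[q][:,:2]-t[:2])@RX).round(4))
E
```

```text
[0.63125697 0.26525202 0.24447135] [ 0.02815393 -0.07629251] 24.4681463002176 [ 0.4  0.  -3.5] 0.26639362044353837
[[361.56871431 311.80403206]
 [345.93214853 392.65627883]]
0.114 1 0.5989 [0.2351 0.2351 0.2351] -0.014 -0.042
0.134 8 0.6406 [0.2573 0.2646 0.28  ] -0.0061 0.0107
0.144 19 0.6438 [0.2597 0.2683 0.2786] -0.0035 0.013
0.154 20 0.6443 [0.2589 0.2681 0.2798] -0.0031 0.0135
0.164 19 0.6417 [0.2573 0.2657 0.2793] -0.0052 0.0104
0.174 22 0.6439 [0.2584 0.2682 0.2778] -0.0034 0.0137
0.184 19 0.6434 [0.2588 0.2687 0.2794] -0.0028 0.0126
0.194 21 0.6432 [0.2576 0.2682 0.2785] -0.0035 0.0128
0.204 26 0.6434 [0.2567 0.2668 0.2784] -0.0045 0.0123
0.214 19 0.6431 [0.2583 0.2685 0.2786] -0.0027 0.0122
0.224 24 0.6422 [0.2568 0.2686 0.2774] -0.0027 0.012
0.234 19 0.6429 [0.2564 0.2637 0.277 ] -0.0062 0.01
0.244 7 0.6423 [0.2578 0.2606 0.2673] -0.008 0.0089
0.254 30 0.6419 [0.2508 0.2608 0.2792] -0.0082 0.0078
```

View pics/scene16.png

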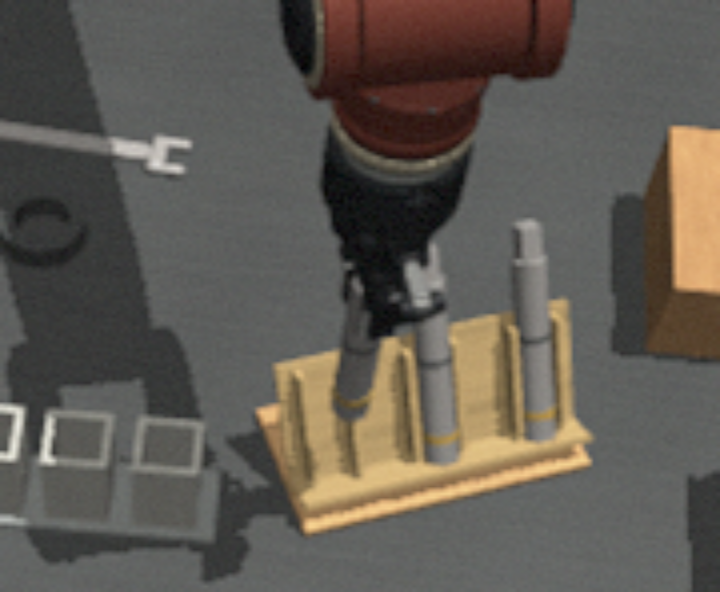

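Emit:
play_rows:
  motion:
    - [1,[0.005,-0.04,0],-0.1]
    - [1,[0.012,-0.09,0],-0.2]
    - [1,[0.018,-0.14,0],-0.3]
    - [1,[0.024,-0.185,0],-0.382]
    - [1,[0.03,-0.23,0],-0.382]

```text
time: 21.95
tool_pos: [0.6593, 0.0332, 0.2395]
tool_rot: [0.705, -0.015, 0.708, 0.016]
contact_force: [0.5, -0.2, -3.4]
gripper_width: 0.264
```

Emit:
play_rows:
  motion:
    - [1,[0,0,-0.01],0]
    - [1,[0,0,-0.02],0]
    - [1,[0,0,-0.02],0]
    - [1,[0,0,-0.02],0]

```text
time: 22.35
tool_pos: [0.6597, 0.0365, 0.221]
tool_rot: [0.706, -0.016, 0.708, 0.017]
contact_force: [0.5, -0.6, -3.3]
gripper_width: 0.264
```

```bash
cat > spin.py <<'E'
import sys
from h import *
n=sys.argv[1]
s=state();M=jaw();t=s["tool_pos"];print(t,np.degrees(np.arctan2(M[1,2],M[0,2])),s["contact_force"].round(1),s["gripper_width"])
for c,b in (("scene",(140,260,190,310)),("top",(120,220,220,340))):
  p,d=cams.grab_frame(c);cv2.imwrite(f"pics/{c}{n}.png",cv2.resize(p[b[0]:b[1],b[2]:b[3],::-1],None,fx=5,fy=5))
  W=cloud(c,d);x,y,z=W[...,0],W[...,1],W[...,2]
  if c=="scene":
    for z0 in np.arange(t[2]-.12,t[2]-.01,.015):
      q=(abs(z-z0)<.006)&(np.hypot(x-t[0],y-t[1])<.03)&(x>t[0]+.0)
      if q.sum(): print(z0.round(3),q.sum(),np.median(x[q]).round(4),np.percentile(y[q],[3,50,97]).round(4))
  q=(abs(x-.66)<.05)&(abs(y-.095)<.12)&(abs(z-.089)<.006)
  for yc in (.0345,.0945,.1545):
    r=q&(abs(y-yc)<.026)
    if r.sum()>10: print(c,"rim",yc,r.sum(),rect(W,r)[:3])
E
python3 spin.py 17
```

```text
[0.65965325 0.03645494 0.22095474] 2.6821035012959813 [ 0.5 -0.6 -3.3] 0.26423243898257115
0.116 21 0.6705 [0.0317 0.0423 0.051 ]
0.131 22 0.6703 [0.0298 0.0424 0.0503]
0.146 17 0.6694 [0.0327 0.0424 0.0504]
0.161 24 0.6694 [0.0296 0.0432 0.0508]
0.176 22 0.6704 [0.031  0.0416 0.0501]
0.191 24 0.6695 [0.0297 0.0434 0.0509]
0.206 12 0.67 [0.0338 0.0445 0.0496]
scene rim 0.0345 113 (array([663.,  36.]), array([47.2, 44.7]), np.float32(3.1))
scene rim 0.0945 138 (array([660.5,  96.3]), array([49.3, 43.6]), np.float32(3.6))
scene rim 0.1545 133 (array([657., 156.]), array([47.2, 43.8]), np.float32(3.2))
top rim 0.0345 47 (array([659.1,  42.3]), array([44. , 23.1]), np.float32(2.7))
top rim 0.0945 67 (array([655.8,  97.6]), array([43.3, 31.6]), np.float32(1.0))
top rim 0.1545 99 (array([654. , 152.5]), array([44.9, 43.2]), np.float32(2.4))
```

View pics/scene17.png

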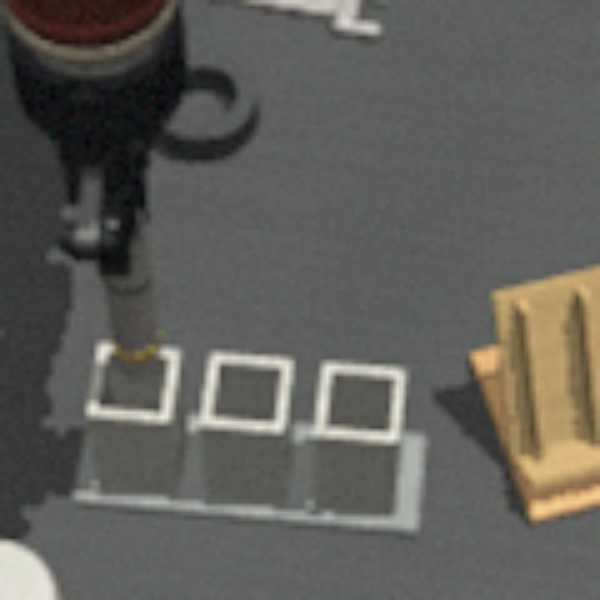

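View pics/top17.png

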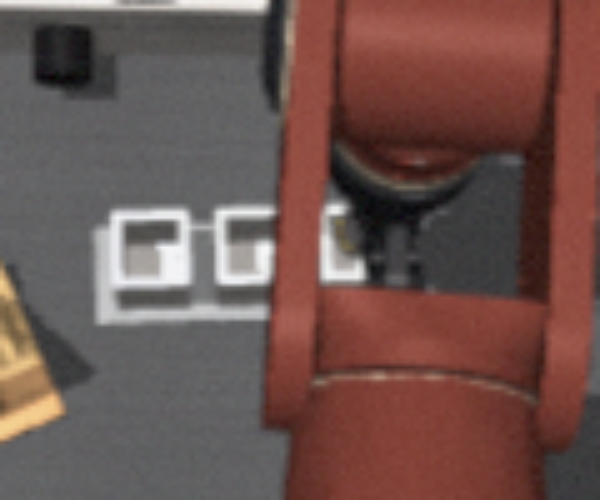

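```bash
python3 - <<'E'
from h import *
from scipy.optimize import least_squares
for c in("scene","top"):
  i=cams.camera_info(c);print(c,-cv2.Rodrigues(i["rvec"])[0].T@i["tvec"])
p,d=cams.grab_frame("scene");W=cloud("scene",d);x,y,z=W[...,0],W[...,1],W[...,2]
q=(z>.11)&(z<.195)&(np.hypot(x-.6597,y-.0365)<.03)
P=W[q][:,:2]
r=least_squares(lambda v:np.hypot(P[:,0]-v[0],P[:,1]-v[1])-.012,[.66,.037],loss="soft_l1",f_scale=.002);print(r.x,len(P),np.sqrt(np.mean(r.fun**2)))
E
```

```text
scene [1.26783342 0.22829068 1.18017799]
top [0.43277952 0.12513683 1.29439581]
[0.66108195 0.03870403] 159 0.0011022087986354058
```

Emit:
play_rows:
  motion:
    - [1,[0.002,-0.003,0],0]
    - [1,[0.002,-0.003,-0.01],0]
    - [1,[0.002,-0.003,-0.02],0]
    - [1,[0.002,-0.003,-0.03],0]
    - [1,[0.002,-0.003,-0.04],0]

```text
time: 23.0
tool_pos: [0.6621, 0.032, 0.181]
tool_rot: [0.706, -0.016, 0.707, 0.016]
contact_force: [-0.1, 0.3, -2.1]
gripper_width: 0.263
```

Emit:
play_rows:
  motion:
    - [1,[0,0,-0.015],0]
    - [1,[0,0,-0.03],0]
    - [1,[0,0,-0.045],0]
    - [1,[0,0,-0.048],0]
    - [1,[0,0,-0.048],0]

```text
time: 23.5
tool_pos: [0.6619, 0.032, 0.1333]
tool_rot: [0.706, -0.016, 0.708, 0.016]
contact_force: [-0.2, 0.1, -3.0]
gripper_width: 0.265
```

```bash
python3 spin.py 18
```

```text
[0.66187968 0.03204664 0.13329461] 2.578110830600419 [-0.2  0.1 -3. ] 0.26465694178641685
0.013 35 0.6846 [0.0112 0.0307 0.0581]
0.028 28 0.6842 [0.0201 0.0396 0.0582]
0.043 27 0.6847 [0.0165 0.0324 0.0489]
0.058 35 0.6841 [0.0205 0.0364 0.0586]
0.073 44 0.6841 [0.0161 0.0336 0.0581]
0.088 90 0.6785 [0.0154 0.0355 0.0579]
0.103 18 0.673 [0.0272 0.0371 0.0461]
0.118 10 0.6707 [0.0333 0.0426 0.0465]
scene rim 0.0345 123 (array([662.6,  36.2]), array([47.2, 44. ]), np.float32(2.6))
scene rim 0.0945 136 (array([659.7,  96.1]), array([47.1, 44.1]), np.float32(4.4))
scene rim 0.1545 133 (array([657. , 156.1]), array([48.3, 44. ]), np.float32(2.1))
top rim 0.0345 33 (array([657.5,  44.3]), array([42.3, 17.7]), np.float32(0.3))
top rim 0.0945 66 (array([656.7,  97.5]), array([42.4, 31.8]), np.float32(1.1))
top rim 0.1545 105 (array([654. , 152.3]), array([45.2, 43.1]), np.float32(2.1))
```

View pics/scene18.png

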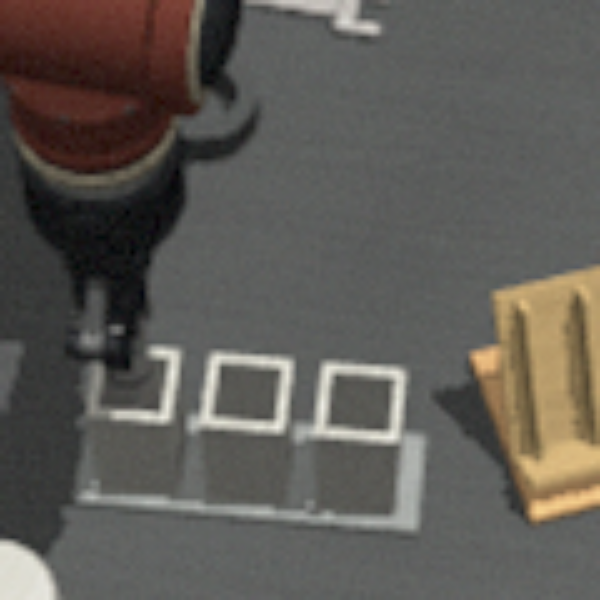

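Emit:
play_rows:
  motion:
    - [1,[0,0,-0.003],0]
    - [1,[0,0,-0.005],0]
    - [-1,[0,0,-0.005],0]
    - [-1,[0,0,-0.005],0]
    - [-1,[0,0,-0.005],0]

```text
time: 24.1
tool_pos: [0.6632, 0.032, 0.1308]
tool_rot: [0.708, -0.016, 0.706, 0.016]
contact_force: [0.9, 0.2, 0.3]
gripper_width: 0.768
```

Emit:
play_rows:
  motion:
    - [-1,[0,0,0],0]
    - [-1,[0,0,0.02],0]
    - [-1,[0,0,0.06],0]
    - [-1,[0,0,0.1],0]
    - [-1,[0,0,0.14],0]

```text
time: 24.6
tool_pos: [0.6624, 0.032, 0.2714]
tool_rot: [0.707, -0.016, 0.707, 0.016]
contact_force: [-0.1, -0.4, -0.8]
gripper_width: 0.998
```

Emit:
play_rows:
  motion:
    - [-1,[-0.02,0.045,0],0.1]
    - [-1,[-0.04,0.09,0],0.2]
    - [-1,[-0.06,0.135,0],0.3]
    - [-1,[-0.08,0.18,0],0.382]
    - [-1,[-0.1,0.22,0],0.382]

```text
time: 25.1
tool_pos: [0.5615, 0.2539, 0.2703]
tool_rot: [0.691, -0.15, 0.691, 0.151]
contact_force: [0.6, 0.5, 0.2]
gripper_width: 1.004
```

```bash
python3 spin.py 19;  python3 - <<'E'
from h import *
cams.grab_frame("scene")
s=state();t=s["tool_pos"];g=rw(-.041,.0,.12);print(t,g[:2]-t[:2])
print([(np.round(r["at"],3).tolist(),toR(r["at"]).round(3),round(r["score"],2)) for r in nets.landmark_of("scene","spindle_a")])
E
```

```text
[0.56154032 0.2539206  0.27028677] 24.559594350056074 [0.6 0.5 0.2] 1.003594892309195
scene rim 0.0345 132 (array([664.1,  36.2]), array([48.6, 44.2]), np.float32(3.1))
scene rim 0.0945 137 (array([660.5,  96. ]), array([47.9, 44.5]), np.float32(4.0))
scene rim 0.1545 137 (array([656.6, 156.1]), array([44.6, 47. ]), np.float32(179.8))
top rim 0.0345 95 (array([659.7,  34.2]), array([44.2, 43.2]), np.float32(1.6))
top rim 0.0945 103 (array([656.3,  92.9]), array([43.6, 42.8]), np.float32(3.9))
top rim 0.1545 101 (array([653.6, 152.2]), array([44.9, 43.2]), np.float32(1.6))
[0.56144338 0.25420594 0.27023763] [-0.0247518   0.05179164]
[([0.574, 0.403, 0.022], array([0.033, 0.073]), 0.94), ([0.599, 0.338, 0.023], array([0.029, 0.003]), 0.9), ([0.666, 0.034, 0.01], array([-0.036, -0.302]), 0.53)]
```

View pics/scene19.png

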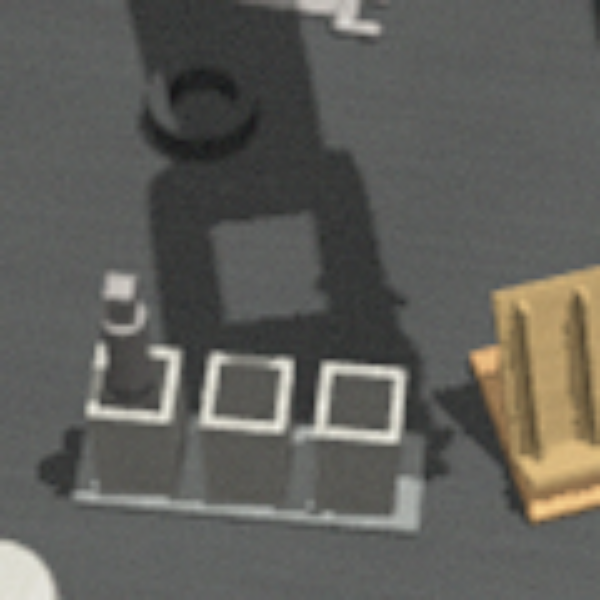

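Emit:
play_rows:
  motion:
    - [-1,[-0.025,0.052,0],0]
    - [-1,[-0.025,0.052,-0.02],0]
    - [-1,[-0.025,0.052,-0.05],0]
    - [-1,[-0.025,0.052,-0.08],0]
    - [-1,[-0.025,0.052,-0.08],0]

```text
time: 25.8
tool_pos: [0.5355, 0.3015, 0.1842]
tool_rot: [0.688, -0.15, 0.695, 0.148]
contact_force: [-0.9, -0.2, -0.6]
gripper_width: 1.001
```

Emit:
play_rows:
  motion:
    - [-1,[0,0,-0.02],0]
    - [-1,[0,0,-0.04],0]
    - [-1,[0,0,-0.06],0]
    - [-1,[0,0,-0.066],0]
    - [-1,[0,0,-0.066],0]

```text
time: 26.3
tool_pos: [0.538, 0.3032, 0.124]
tool_rot: [0.691, -0.149, 0.691, 0.149]
contact_force: [-0.2, -0.3, 0.4]
gripper_width: 1.0
```

```bash
python3 - <<'E'
from h import *
p,d=cams.grab_frame("scene");cv2.imwrite(f"pics/scene20.png",cv2.resize(p[100:260,220:400,::-1],None,fx=4,fy=3.7))
s=state();M=jaw();print(s["tool_pos"],toR(s["tool_pos"]),np.degrees(np.arctan2(M[1,2],M[0,2])),s["contact_force"].round(1),s["gripper_width"])
E
```

```text
[0.53854773 0.30368681 0.12503725] [-0.04026924 -0.00287244] 24.41110485610836 [ 0.2 -0.3 -0.8] 0.9993065700799361
```

View pics/scene20.png

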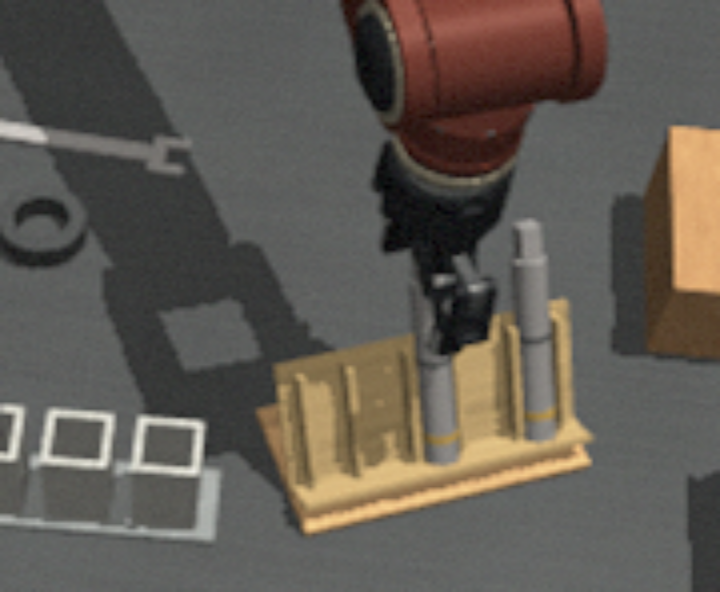

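Emit:
play_rows:
  motion:
    - [-0.3,[0.005,0.006,0.002],0]
    - [-0.3,[0.016,0.011,0.006],0]
    - [-0.2,[0.027,0.016,0.01],0]
    - [-0.1,[0.038,0.021,0.013],0]
    - [0,[0.045,0.024,0.016],0]

```text
time: 26.85
tool_pos: [0.5843, 0.3289, 0.142]
tool_rot: [0.692, -0.15, 0.69, 0.15]
contact_force: [-1.0, -0.3, 1.0]
gripper_width: 0.501
```

Emit:
play_rows:
  motion:
    - [0.1,[0.006,0.003,0.001],0]
    - [0.2,[0.011,0.005,0.002],0]
    - [0.3,[0.016,0.007,0.003],0]
    - [1,[0.016,0.007,0.003],0]
    - [1,[0.016,0.007,0.003],0]

```text
time: 27.35
tool_pos: [0.5984, 0.3349, 0.1423]
tool_rot: [0.691, -0.15, 0.691, 0.15]
contact_force: [-0.3, -0.3, -1.7]
gripper_width: 0.262
```

Emit:
play_rows:
  motion:
    - [1,[0,0,0],0]
    - [1,[0,0,0],0]
    - [1,[0,0,0.02],0]
    - [1,[0,0,0.06],0]
    - [1,[0,0,0.1],0]

```text
time: 27.85
tool_pos: [0.5972, 0.3345, 0.2413]
tool_rot: [0.689, -0.15, 0.693, 0.15]
contact_force: [1.1, -0.4, -2.9]
gripper_width: 0.267
```

```bash
python3 - <<'E'
from h import *
p,d=cams.grab_frame("scene");cv2.imwrite(f"pics/scene21.png",cv2.resize(p[100:260,220:400,::-1],None,fx=4,fy=3.7))
s=state();M=jaw();t=s["tool_pos"];print(t,toR(t),np.degrees(np.arctan2(M[1,2],M[0,2])),s["contact_force"].round(1),s["gripper_width"])
E
```

```text
[0.60074282 0.33602709 0.25218921] [0.02973717 0.00076408] 24.47021473984125 [1.9 1.8 5. ] 0.26696910953841274
```

View pics/scene21.png

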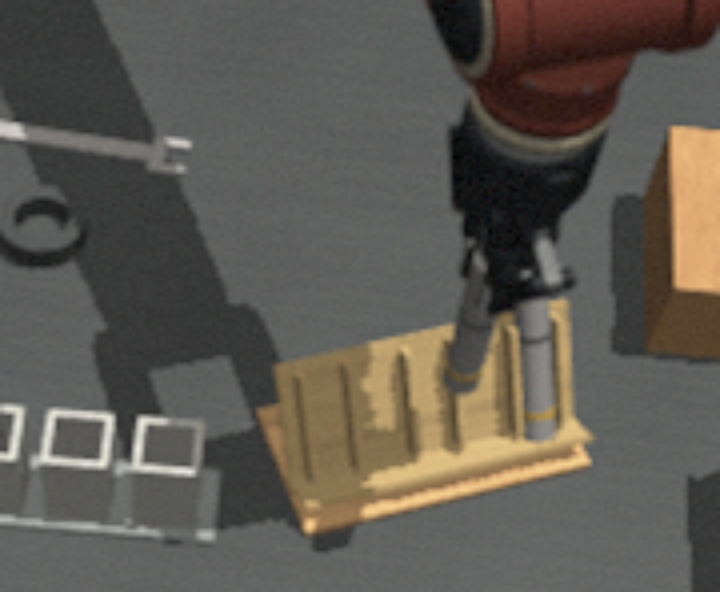

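Emit:
play_rows:
  motion:
    - [1,[0.01,-0.045,0],-0.1]
    - [1,[0.022,-0.09,0],-0.2]
    - [1,[0.033,-0.135,0],-0.3]
    - [1,[0.044,-0.18,0],-0.382]
    - [1,[0.055,-0.225,0],-0.382]

```text
time: 28.4
tool_pos: [0.6532, 0.1083, 0.2417]
tool_rot: [0.707, -0.016, 0.707, 0.016]
contact_force: [0.9, 0.1, -3.6]
gripper_width: 0.266
```

Emit:
play_rows:
  motion:
    - [1,[0.005,-0.018,0],0]
    - [1,[0.005,-0.018,-0.01],0]
    - [1,[0.005,-0.018,-0.02],0]
    - [1,[0.005,-0.018,-0.02],0]
    - [1,[0.005,-0.018,-0.02],0]

```text
time: 28.9
tool_pos: [0.6577, 0.0935, 0.2215]
tool_rot: [0.706, -0.016, 0.708, 0.017]
contact_force: [-0.9, -0.6, -2.9]
gripper_width: 0.267
```

```bash
cat > fit.py <<'E'
from h import *
from scipy.optimize import least_squares
import sys
n=sys.argv[1];tube=np.array(eval(sys.argv[2]))
s=state();M=jaw();t=s["tool_pos"];print(t,np.degrees(np.arctan2(M[1,2],M[0,2])),s["contact_force"].round(1),s["gripper_width"])
p,d=cams.grab_frame("scene");cv2.imwrite(f"pics/scene{n}.png",cv2.resize(p[140:260,190:310,::-1],None,fx=5,fy=5));W=cloud("scene",d);x,y,z=W[...,0],W[...,1],W[...,2]
for lo,hi in((t[2]-.105,t[2]-.02),(t[2]-.105,t[2]-.07),(t[2]-.06,t[2]-.025)):
  q=(z>lo)&(z<hi)&(np.hypot(x-t[0],y-t[1])<.03);P=W[q][:,:2]
  r=least_squares(lambda v:np.hypot(P[:,0]-v[0],P[:,1]-v[1])-.012,t[:2],loss="soft_l1",f_scale=.002);print("axis",r.x.round(4),len(P),"shift to tube",(tube-r.x).round(4))
E
python3 fit.py 22 "[.6602,.0961]"
```

```text
[0.65767669 0.09354037 0.22145416] 2.6912555558298794 [-0.9 -0.6 -2.9] 0.26697597502351267
axis [0.6579 0.0967] 162 shift to tube [ 0.0023 -0.0006]
axis [0.6579 0.097 ] 65 shift to tube [ 0.0023 -0.0009]
axis [0.6579 0.0963] 71 shift to tube [ 0.0023 -0.0002]
```

View pics/scene22.png

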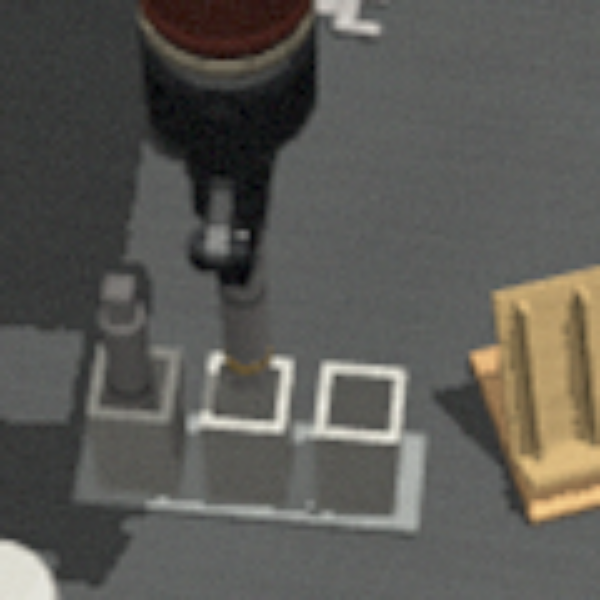

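Emit:
play_rows:
  motion:
    - [1,[0.002,-0.001,0],0]
    - [1,[0.002,-0.001,-0.015],0]
    - [1,[0.002,-0.001,-0.03],0]
    - [1,[0.002,-0.001,-0.045],0]
    - [1,[0.002,-0.001,-0.055],0]

```text
time: 29.45
tool_pos: [0.6592, 0.091, 0.1644]
tool_rot: [0.705, -0.016, 0.708, 0.016]
contact_force: [-0.3, -0.6, -2.3]
gripper_width: 0.264
```

Emit:
play_rows:
  motion:
    - [1,[0,0,-0.015],0]
    - [1,[0,0,-0.03],0]
    - [1,[0,0,-0.035],0]
    - [1,[0,0,-0.038],0]
    - [1,[0,0,-0.038],0]

```text
time: 29.95
tool_pos: [0.6606, 0.091, 0.1296]
tool_rot: [0.707, -0.016, 0.707, 0.016]
contact_force: [-1.1, -0.4, -2.5]
gripper_width: 0.264
```

Emit:
play_rows:
  motion:
    - [-1,[0,0,0],0]
    - [-1,[0,0,0],0]
    - [-1,[0,0,0],0]
    - [-1,[0,0,0],0]
    - [-1,[0,0,0.03],0]

```text
time: 30.45
tool_pos: [0.6575, 0.0909, 0.155]
tool_rot: [0.704, -0.016, 0.71, 0.016]
contact_force: [-0.0, -0.1, -0.6]
gripper_width: 1.003
```

Emit:
play_rows:
  motion:
    - [-1,[0,0,0.04],0]
    - [-1,[0,0,0.08],0]
    - [-1,[0,0,0.11],0]
    - [-1,[-0.02,0.045,0.11],0.1]
    - [-1,[-0.04,0.09,0.11],0.2]

```text
time: 30.95
tool_pos: [0.6214, 0.1811, 0.2724]
tool_rot: [0.703, -0.087, 0.7, 0.087]
contact_force: [1.1, 0.4, -0.7]
gripper_width: 1.004
```

```bash
python3 spin.py 23;  python3 - <<'E'
from h import *
s=state();t=s["tool_pos"];g=rw(-.041,.0725,.12);print(t,g[:2]-t[:2])
E
```

```text
[0.62140056 0.18109126 0.2724462 ] 14.090606521514568 [ 1.1  0.4 -0.7] 1.0042194349041647
scene rim 0.0345 125 (array([663.5,  36.2]), array([46.2, 44.3]), np.float32(2.2))
scene rim 0.0945 131 (array([661. ,  95.8]), array([47.7, 44.3]), np.float32(3.6))
scene rim 0.1545 132 (array([656.5, 155.9]), array([46.4, 44. ]), np.float32(3.0))
top rim 0.0345 92 (array([659.9,  33.6]), array([44.6, 43.9]), np.float32(1.9))
top rim 0.0945 82 (array([656.6,  92.6]), array([43.2, 42.3]), np.float32(4.3))
top rim 0.1545 37 (array([653.5, 158.4]), array([44.7, 31.4]), np.float32(3.2))
[0.61876708 0.18548286 0.27094328] [-0.11214076  0.18648691]
```

View pics/scene23.png

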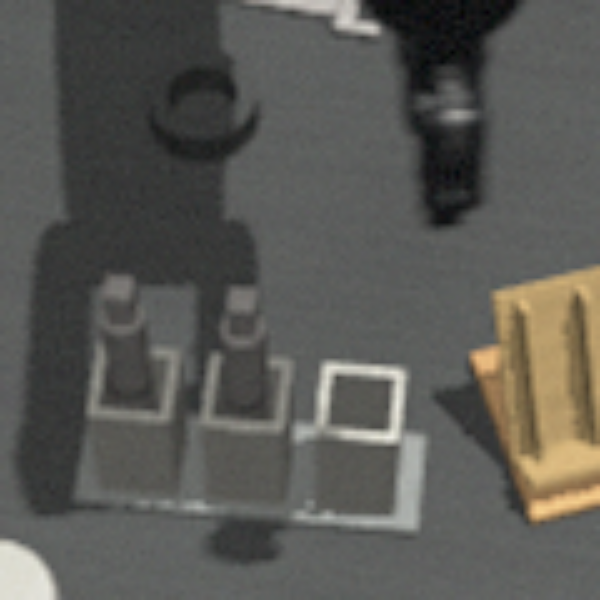

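Emit:
play_rows:
  motion:
    - [-1,[-0.024,0.04,0],0.1]
    - [-1,[-0.048,0.08,0],0.182]
    - [-1,[-0.072,0.12,0],0.182]
    - [-1,[-0.096,0.16,0],0.182]
    - [-1,[-0.113,0.191,0],0.182]

```text
time: 31.55
tool_pos: [0.5064, 0.3735, 0.2701]
tool_rot: [0.691, -0.15, 0.691, 0.15]
contact_force: [0.2, -0.7, -0.1]
gripper_width: 1.0
```

Emit:
play_rows:
  motion:
    - [-1,[0,0,0],0]
    - [-1,[0,0,-0.03],0]
    - [-1,[0,0,-0.06],0]
    - [-1,[0,0,-0.08],0]
    - [-1,[0,0,-0.08],0]

```text
time: 32.05
tool_pos: [0.5063, 0.3698, 0.1854]
tool_rot: [0.689, -0.15, 0.694, 0.148]
contact_force: [-0.1, -0.8, -0.5]
gripper_width: 1.006
```

```bash
python3 - <<'E'
from h import *
p,d=cams.grab_frame("scene");cv2.imwrite(f"pics/scene24.png",cv2.resize(p[100:260,220:400,::-1],None,fx=4,fy=3.7))
cams.grab_frame("scene")
s=state();M=jaw();t=s["tool_pos"];print(t,toR(s["tool_pos"]),rw(-.041,.0725,0)[:2]-t[:2],np.degrees(np.arctan2(M[1,2],M[0,2])),s["contact_force"].round(1),s["gripper_width"])
E
```

```text
[0.50822042 0.37127756 0.19005982] [-0.03983649  0.07120905] [-0.00159409  0.00069221] 24.396894736349893 [ 0.6 -0.6  0.3] 0.999920923366963
```

View pics/scene24.png

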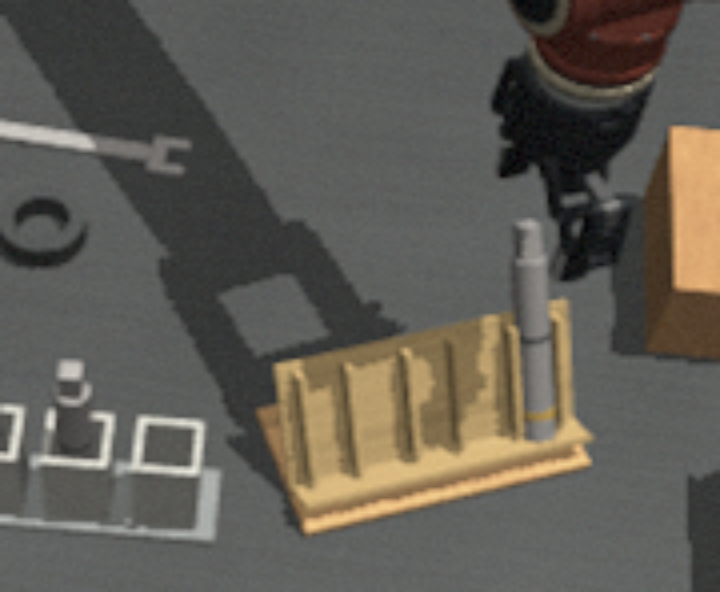

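Emit:
play_rows:
  motion:
    - [-1,[-0.001,0.001,-0.02],0]
    - [-1,[-0.001,0.001,-0.04],0]
    - [-1,[-0.001,0.001,-0.06],0]
    - [-1,[-0.001,0.001,-0.066],0]
    - [-1,[-0.001,0.001,-0.066],0]

```text
time: 32.65
tool_pos: [0.507, 0.3729, 0.1244]
tool_rot: [0.691, -0.15, 0.691, 0.15]
contact_force: [0.4, -0.1, 0.4]
gripper_width: 1.001
```

Emit:
play_rows:
  motion:
    - [-0.3,[0.007,0.003,0.002],0]
    - [-0.3,[0.018,0.008,0.006],0]
    - [-0.2,[0.029,0.013,0.01],0]
    - [-0.1,[0.04,0.018,0.013],0]
    - [0,[0.047,0.021,0.016],0]

```text
time: 33.15
tool_pos: [0.5556, 0.3949, 0.1424]
tool_rot: [0.692, -0.149, 0.69, 0.15]
contact_force: [-0.4, -0.5, 0.2]
gripper_width: 0.496
```

Emit:
play_rows:
  motion:
    - [0.1,[0.006,0.003,0.001],0]
    - [0.2,[0.011,0.005,0.002],0]
    - [0.3,[0.016,0.007,0.003],0]
    - [1,[0.016,0.007,0.003],0]
    - [1,[0.016,0.007,0.003],0]

```text
time: 33.65
tool_pos: [0.5697, 0.401, 0.1428]
tool_rot: [0.691, -0.15, 0.691, 0.15]
contact_force: [-0.1, -0.0, 0.6]
gripper_width: 0.271
```

Emit:
play_rows:
  motion:
    - [1,[0,0,0],0]
    - [1,[0,0,0],0]
    - [1,[0,0,0.02],0]
    - [1,[0,0,0.06],0]
    - [1,[0,0,0.1],0]

```text
time: 34.15
tool_pos: [0.568, 0.4002, 0.2407]
tool_rot: [0.689, -0.15, 0.693, 0.149]
contact_force: [0.1, -0.3, -2.3]
gripper_width: 0.263
```

```bash
python3 - <<'E'
from h import *
p,d=cams.grab_frame("scene");cv2.imwrite(f"pics/scene25.png",cv2.resize(p[100:260,220:400,::-1],None,fx=4,fy=3.7))
s=state();M=jaw();t=s["tool_pos"];print(t,toR(t),np.degrees(np.arctan2(M[1,2],M[0,2])),s["contact_force"].round(1),s["gripper_width"])
E
```

```text
[0.57134237 0.40214881 0.25165443] [0.03040414 0.07312445] 24.47368135111963 [1.8 1.3 4.1] 0.26354115640592407
```

View pics/scene25.png

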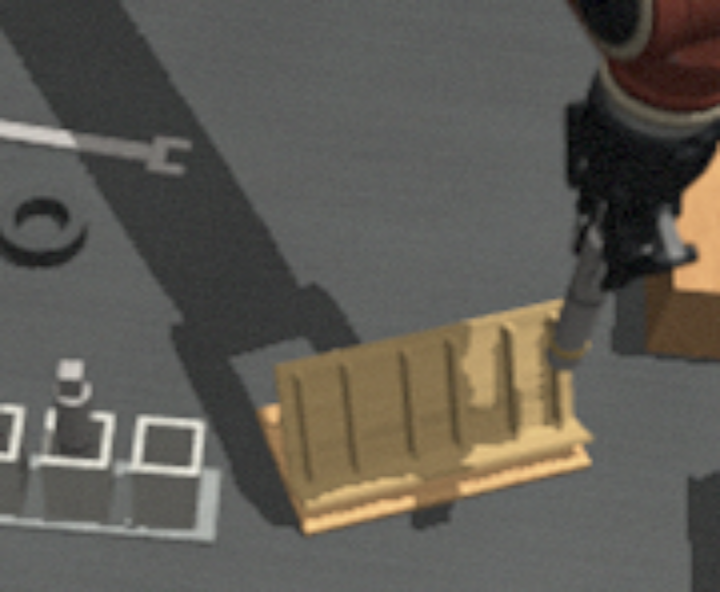

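Emit:
play_rows:
  motion:
    - [1,[0.015,-0.043,0],-0.1]
    - [1,[0.031,-0.088,0],-0.2]
    - [1,[0.046,-0.132,0],-0.3]
    - [1,[0.06,-0.174,0],-0.382]
    - [1,[0.075,-0.216,0],-0.382]

```text
time: 34.7
tool_pos: [0.644, 0.1832, 0.2412]
tool_rot: [0.706, -0.016, 0.708, 0.015]
contact_force: [0.4, 0.4, -2.7]
gripper_width: 0.261
```

Emit:
play_rows:
  motion:
    - [1,[0.011,-0.034,0],0]
    - [1,[0.011,-0.034,-0.01],0]
    - [1,[0.011,-0.034,-0.02],0]
    - [1,[0.011,-0.034,-0.02],0]
    - [1,[0.011,-0.034,-0.02],0]

```text
time: 35.2
tool_pos: [0.6546, 0.1522, 0.2214]
tool_rot: [0.706, -0.016, 0.708, 0.017]
contact_force: [0.2, 0.3, -2.9]
gripper_width: 0.265
```

```bash
python3 fit.py 26 "[.6567,.156]"
```

```text
[0.65456685 0.15223093 0.22140281] 2.6744189412190233 [ 0.2  0.3 -2.9] 0.2645045587137253
axis [0.6544 0.1551] 169 shift to tube [0.0023 0.0009]
axis [0.6543 0.1554] 67 shift to tube [0.0024 0.0006]
axis [0.6545 0.1549] 69 shift to tube [0.0022 0.0011]
```

View pics/scene26.png

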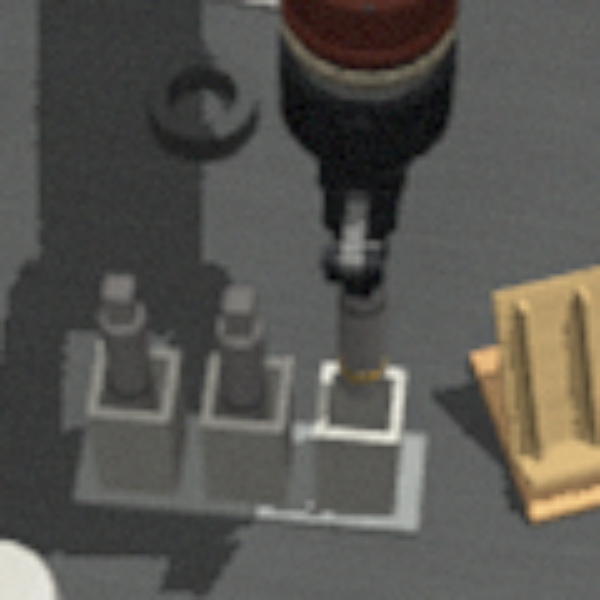

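Emit:
play_rows:
  motion:
    - [1,[0.002,0,0],0]
    - [1,[0.002,0,-0.015],0]
    - [1,[0.002,0,-0.03],0]
    - [1,[0.002,0,-0.045],0]
    - [1,[0.002,0,-0.055],0]

```text
time: 35.75
tool_pos: [0.6562, 0.1509, 0.1643]
tool_rot: [0.705, -0.016, 0.708, 0.016]
contact_force: [-0.0, 0.0, -3.3]
gripper_width: 0.267
```

Emit:
play_rows:
  motion:
    - [1,[0,0,-0.015],0]
    - [1,[0,0,-0.03],0]
    - [1,[0,0,-0.035],0]
    - [1,[0,0,-0.038],0]
    - [1,[0,0,-0.038],0]

```text
time: 36.25
tool_pos: [0.6576, 0.151, 0.1296]
tool_rot: [0.707, -0.016, 0.707, 0.016]
contact_force: [-0.2, 1.2, -3.9]
gripper_width: 0.265
```

Emit:
play_rows:
  motion:
    - [-1,[0,0,0],0]
    - [-1,[0,0,0],0]
    - [-1,[0,0,0],0]
    - [-1,[0,0,0],0]
    - [-1,[0,0,0.03],0]

```text
time: 36.75
tool_pos: [0.6545, 0.1506, 0.1549]
tool_rot: [0.704, -0.016, 0.71, 0.016]
contact_force: [-0.2, -0.0, -0.6]
gripper_width: 1.0
```

Emit:
play_rows:
  motion:
    - [-1,[0,0,0.04],0]
    - [-1,[0,0,0.08],0]
    - [-1,[0,0,0.11],0]
    - [-1,[-0.04,0.02,0.12],0]
    - [-1,[-0.08,0.04,0.13],0]

```text
time: 37.25
tool_pos: [0.5776, 0.191, 0.2917]
tool_rot: [0.708, -0.015, 0.706, 0.016]
contact_force: [-0.3, 0.4, -0.4]
gripper_width: 0.998
```

Emit:
play_rows:
  motion:
    - [-1,[-0.05,0.05,0],0]
    - [-1,[-0.1,0.1,0],0]
    - [-1,[-0.15,0.15,0],0]
    - [-1,[-0.15,0.15,0],0]
    - [-1,[-0.15,0.15,0],0]

```text
time: 37.75
tool_pos: [0.4245, 0.3437, 0.2906]
tool_rot: [0.707, -0.017, 0.707, 0.018]
contact_force: [0.7, -0.4, -0.1]
gripper_width: 1.0
```

```bash
python3 - <<'E'
from h import *
for c in ["scene","top"]:
    p,d=cams.grab_frame(c);cv2.imwrite(f"pics/{c}30.png",p[:,:,::-1])
    if c=="scene":cv2.imwrite("pics/crop30.png",cv2.resize(p[140:260,190:310,::-1],None,fx=5,fy=5))
    else:cv2.imwrite("pics/tcrop30.png",cv2.resize(p[170:290,330:512,::-1],None,fx=4,fy=4))
    for t in("housing_a","spindle_a"):
        print(c,t,[(np.round(r["at"],3).tolist(),round(r["score"],2)) for r in nets.landmark_of(c,t)])
print(state()["tool_pos"])
E
```

```text
scene housing_a []
scene spindle_a [([0.659, 0.156, 0.009], 0.72), ([0.661, 0.092, 0.007], 0.54), ([0.663, 0.033, 0.009], 0.51)]
top housing_a []
top spindle_a [([0.663, 0.036, 0.013], 0.66), ([0.663, 0.091, 0.01], 0.59), ([0.661, 0.15, 0.013], 0.51)]
[0.42871635 0.34001417 0.28978787]
```

View pics/scene30.png

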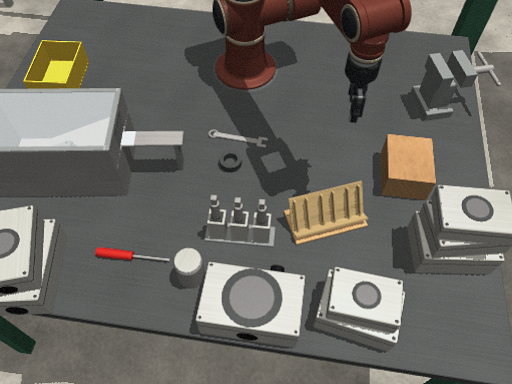

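View pics/crop30.png

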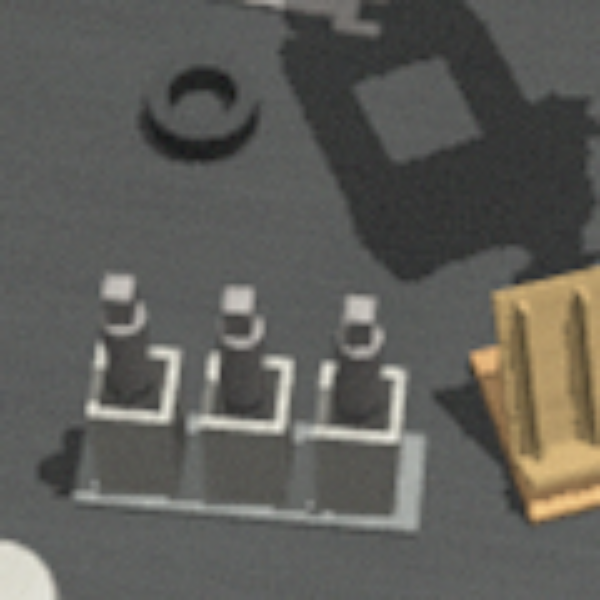

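View pics/tcrop30.png

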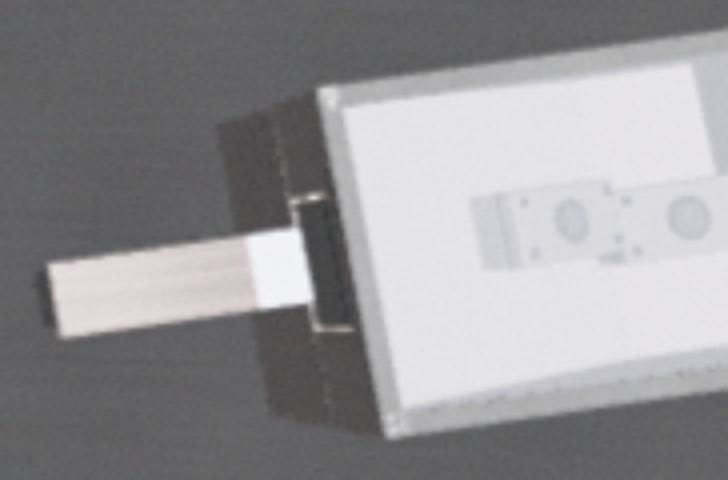

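```bash
python3 - <<'E'
from h import *
p,d=cams.grab_frame("top");d0=np.load("pics/top0.npy")
W0=cloud("top",d0);e=np.array([.474,-.2715]);dd=np.array([.156,-.988]);t=(W0[...,:2]-e)@dd;u=(W0[...,:2]-e)@np.array([.988,.156])
q=(abs(t)<.012)&(abs(u)<.04)&(W0[...,2]>.135)&(W0[...,2]<.2)&(d>0)
print(q.sum(),np.percentile((d-d0)[q],[5,50,95]))
from plant import workorder
print(workorder.job_done())
E
```

```text
249 [-0.00396669  0.00021124  0.00461512]
the job is handed in; nothing more can be done
None
```

The job is done and handed in at about 38 s of the 210 s allowed.

- **Housings:** There were two. I set each one lengthwise on the ledge and pushed it through the flap with the closed fingers. Both show through the lid lying well inside, and the networks find no small housing left on the bench.
- **Flap:** Its depth readings match the start-of-run picture with a median difference of 0.2 mm, so it is shut. The ledge is empty.
- **Spindles:** There were three. I swung each one upright in its groove, gripped it, lifted it and lowered it into a tube of its own. The last pictures show all three square end up, and the networks put their feet at about 10 mm height in tubes a, b and c. They lean slightly within the clearance of the holes.
- **Rest of the bench:** The rack is empty and the gripper is clear of everything. The tin, collar, screwdriver and carton look unmoved.

I saw no housing knocked aside during the run. No check failed. The two cameras disagreed by about 2 to 4 mm, so I centred each spindle on its tube by measuring both in the scene camera.

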